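Clamp the spare crimp die in the machine vise with its removable crank

TASK

Get the spare crimp die ready for rework: stand it upright on the ways of the little machine vise, midway across their width and squarely between the open jaws, its long side along the jaws. Then fit the loose crank fully home on the square shaft end on top of the vise's drive box and wind it clockwise, some two full turns, until the die is held fast between the jaws. Leave the crank on the shaft, let go of everything, and do not disturb the oil bottle, side cutters, tape measure or marker pen.

Things in the scene. Friction and masses are not known exactly. Their poses are not given: they have to be found in the camera images.
- vise: Grey machine vise, 68 x 160 mm, 88 over its lugs, bolted down. Origin: at bench level, mid-width. y runs along it from the fixed jaw (-y) to the drive box (+y), z up. Jaw faces: 64 mm wide, top at z = 50 mm; the fixed one is the plane y = -68 mm. Drive box: y = 22 to 68 mm, 58 wide, 58 high, with the upright square shaft at y = 45 mm. Lead 8 mm a turn, clockwise closes.
- bed (a point): Fixed point on top of the vise's two steel ways, 24 mm above the bench, mid-width, at vise y = -40 mm (28 mm from the fixed jaw's face); axes as the vise's. The work stands here. The ways reach 30 mm to either side (x); the vise is open at those sides.
- jaw: The vise's moving jaw, beside the drive box. Origin: foot of its clamping face, on the ways, mid-width; axes as the vise's; it moves to -y. Opening = its distance from the fixed face, 56 to 60 mm at the start. Once it meets the work it stops while the shaft winds on: a spring pack then loads it by some 20 N per mm (45 degrees) of winding, so a quarter to half a turn more holds the work fast.
- spindle (a joint): Turn of the upright shaft, rad, growing clockwise from above (closing). Opening in mm = 60 - 8 x turns while nothing is clamped; starts at 0 to 3.1, end stop at 15.7 rad; the jaws just meet a 44 mm wide part at 12.6 rad. Friction 0.15 N m (4 N at the crank's grip); it stays where it is left, also under load.
- shaft (a point): Centre of the foot of the upright shaft's square end, on top of its steel collar (40 mm dia.), 66 mm above the bench. The square end is 12 x 12 mm and rises 22 mm from here, its top 4 mm tapered to 9 x 9 mm. x and y are square to its flats and turn with the shaft; z up.
- crank: Loose steel crank, 0.25 kg, lying flat, grip up. Origin: centre of the underside of its square eye, a 28 x 28 x 20 mm high boss, sides parallel to x and y, with a 13.4 mm square through hole (fits at every quarter turn). x points along the arm (15 wide, 9 thick) to the grip 40 mm away; z up. Home on the shaft, the underside lies on the collar and 2 mm of shaft stand out of the eye.
- handle (a point): Middle of the crank's upright black grip: 20 mm dia., from 11 to 54 mm above the crank's underside (this point: 34 mm), 40 mm from the eye's centre. It spins freely on its pin, so a gripper that holds it need not turn with the crank.
- die: Spare crimp die, 0.42 kg: steel block on a dark foot plate. Origin: centre of the underside, z up. Plate 44 (x) x 62 (y) x 8 mm; block 32 (x) x 44 (y) mm, from 8 to 35 mm height. In the vise the jaws close on the plate's 62 mm long sides: its x lies along the vise's y, either way round. Easiest gripped across the block's 44 mm, as the vise is open there.
- oil_bottle: Bystander: white squeeze bottle with a red spout, 38 mm dia., 120 mm tall, standing. Origin: centre of its underside.
- cutters: Bystander: side cutters with red handles, 50 x 118 x 14 mm, lying. Origin: middle of the underside.
- tape_measure: Bystander: yellow tape measure, 34 x 70 x 56 mm, standing. Origin: middle of the underside.
- marker: Bystander: black and white marker pen, 16 mm dia., 119 mm long, lying. Origin: middle of the underside.

How it is judged:
By the outcome, as a careful person would: the job done as asked, in the order asked, and still so for the second after the job is handed in, with the robot touching nothing.
It also fails if it takes over 72 s, if anything falls off the work surface, if the arm or the gripper's body presses on something with over 40 N, if the wrist force passes 120 N, or if a joint passes its speed limit or range.

ROBOT

A 6-joint arm with a two-finger parallel gripper is mounted at the origin on a cart in front of the work surface, level with it; the furniture and walls round the work are solid. World frame = base frame: x ahead of the robot, y to its left, z up, the work surface at z = 0. Lengths are in m, angles in degrees, forces in N, time in s.
With the tool pointing down it reaches from about 0.225 to 0.875 m from the base axis. Payload 3.4 kg.
Tool frame: the origin (TCP) lies at the very end of the fingers, on their centre line; the grasp point (between the pads) lies 19 mm behind it; z points along the fingers, y is the line along which they close (so a half turn about z gives the same grasp; the last joint's range is limited). The gripper opens to 85 mm and grips with 20 to 120 N. Pads are 22 mm wide; open, the fingers measure 114 mm over their backs; the gripper's body (76 mm by 85 mm) begins 54 mm behind the grasp point. The pads swing forward as they close: fully open they stand 13 mm farther back than shut.
Start: joints at [59.473, 15.808, 86.224, -0, 77.962, -6.933], TCP at [0.23, 0.527, 0.211] pointing down, gripper open.
Joint ranges: [-165.64, 165.64], [-43.16, 119.46], [12.63, 154.43], [-67.54, 247.53], [6.08, 155.33], [-154.97, 154.97]. Speed limits (degrees/s): [147.25, 147.25, 180, 180, 180, 180].

INTERFACE

Orientations are given as [roll, pitch, yaw] about the fixed x, y, z axes, in that order (R = Rz(yaw) Ry(pitch) Rx(roll)).
In Python, from workcell import * gives the robot as it stands.
- The arm moves only by the tool jog_arm, never from a script. Its argument "steps" is a list of rows, each a list of 3 entries, a list of its own where there are three numbers: the shift along the tool's x, y, z in mm, then the turn, a rotation vector about the tool's x, y, z in units of 8 degrees (1.0 is 8 degrees), then the closure in counts, from 0 (fully open) to 255 (shut). A call has 1 to 20 rows; each row is the pose to reach, as a shift and turn from the pose commanded when the call began, along the tool's axes at that moment; what a row does not reach only later rows make up. A row lasts 1/10 s, in which the tool goes at most 50 mm and 8.59 degrees, less where a joint would pass 70% of its speed; a pose out of reach is approached as far as the arm can. A call with a gripper value outside its range is refused whole. The fingers move at their own pace and stop on an object; "force" is the grip in N (left out, the last holds). Time passes only in rows, so rows that repeat a pose let the fingers close. It gives the time, the measured TCP pose, the force, the opening and the grip force at its end, in the units of the state.
- get_obs(): the state, without advancing time (a new reading comes with each control period).
- snapshot(name): name is "scene" or "top" or "wrist"; returns a dict with "img" (480x640x3 uint8, red, green, blue), "fx", "fy", "cx", "cy" (pixels), "rvec" (rotation vector, rad) and "tvec" (3), from world to camera coordinates, as OpenCV has them. Camera axes: x right, y down, z forward; pixel columns grow to the right and rows downward; lengths in m; the calibration is good to about 2 mm. The wrist camera is an equidistant fisheye: a pixel r from the principal point sees the ray r / f radians off the axis. A picture is of the moment at which its call begins. There is no depth.
- finish_job(): hands the job in; it is judged then, once.
The state is a dict: "clock": time; "joint_pos": joint angles; "dq": joint speeds; "joint_efforts": joint torques, N m; "position": TCP position; "ee_rot": TCP orientation; "contact_force": force on the tool from outside, world axes, zero at the start; "ft_torque": the same for the moment, N m; "width": finger opening in m; "grip_force": force on a finger pad.
Only numpy, scipy, OpenCV 4.12 (cv2) and the standard library are available. Lean on these libraries where they do the work, as an engineer would, in place of code of your own. Each camera call takes 0.05 s, during which the arm holds its last target. There are 200 camera calls.

## Working session

There is one attempt and no reset: what is moved stays moved. The work goes in short steps, Python scripts to look and compute and a tool call to move; the robot and the scene stay as the last step left them, time stands still between calls to the robot, and variables do not carry over. Pictures are saved under pics/ and viewed, at most 10 in all, crops included, and the job is handed in when it is done.

Besides the shell and the picture viewer there is one more tool, called after "Call:" in YAML: its name, and indented under it one key for each argument. jog_arm: Moves the arm, as the interface text tells. Its arguments: {"type":"object","properties":{"steps":{"type":"array","items":{"type":"array"}},"force":{"type":"number"}},"required":["steps"]}

```bash
mkdir -p pics
cat > h.py <<'E'
from workcell import *
import numpy as np, cv2, json
from scipy.spatial.transform import Rotation as R
def snap(n,f=None):
    s=snapshot(n)
    if f: cv2.imwrite('pics/'+f,s['img'][:,:,::-1])
    return s
def ray(s,u,v,fish=False):
    x=(u-s['cx'])/s['fx'];y=(v-s['cy'])/s['fy']
    if fish:
        r=np.hypot(x,y); d=np.array([np.sin(r)*x/max(r,1e-9),np.sin(r)*y/max(r,1e-9),np.cos(r)])
    else: d=np.array([x,y,1.])
    M=cv2.Rodrigues(np.array(s['rvec'],float))[0]; t=np.array(s['tvec'],float).ravel()
    return -M.T@t, M.T@d
def onz(s,u,v,z,fish=False):
    c,d=ray(s,u,v,fish); return c+d*(z-c[2])/d[2]
E
python3 - <<'E'
from h import *
import pickle
S={}
for n in("scene","top","wrist"):
    S[n]=snap(n,n+'0.png'); s=S[n]; c,d=ray(s,s['cx'],s['cy']); print(n,s['fx'],s['cx'],s['cy'],c.round(3),d.round(3))
pickle.dump(S,open('S0.pkl','wb'))
print(get_obs())
E
```

```text
scene 478.6197408576547 320.3956751090024 232.19790247835502 [ 0.13  -0.317  0.507] [ 0.497  0.7   -0.514]
top 463.8899895661632 319.85442257096884 233.837885471123 [0.471 0.297 0.935] [ 0.095 -0.021 -0.995]
wrist 371.64829954431775 314.19510389373784 242.83116687521465 [0.165 0.554 0.373] [ 0.256 -0.113 -0.96 ]
{'clock': 0.15, 'joint_pos': array([ 5.94721986e+01,  1.58406644e+01,  8.62786402e+01,  1.29769281e-03,
        7.79612123e+01, -6.93086301e+00]), 'dq': array([-0.00431478, -0.03918892, -0.16757018, -0.02971828, -0.04239251,
        0.00725423]), 'joint_efforts': array([ 2.04167423e-03, -4.17142975e+01, -2.46031934e+01, -1.40107782e-04,
        7.63416494e-03,  1.56479280e-05]), 'position': array([0.22993977, 0.52657018, 0.21022427]), 'ee_rot': array([-1.79920225e+02, -1.09755898e-02,  1.56402782e+02]), 'contact_force': array([-1.30424664, -0.14064304,  0.14228011]), 'ft_torque': array([-0.0284538 , -0.02544518, -0.0137258 ]), 'grip_force': 0.0, 'width': 0.08550463203188934}
```

View pics/top0.png

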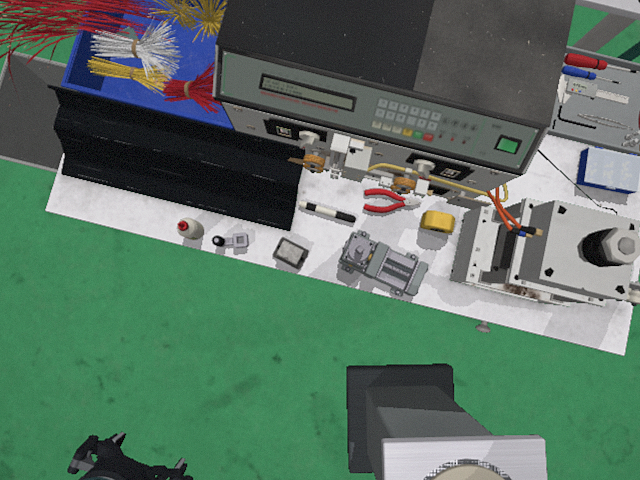

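View pics/scene0.png

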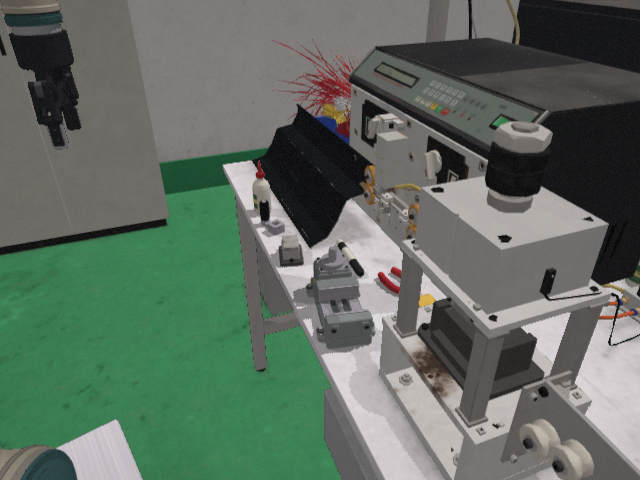

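The top view shows the bottle at (190,228), crank at about (230,240), die at (290,252) and vise at about (385,265), with its drive box on the left. The scene view confirms that layout. I'll get rough positions, then look from closer.

Run:
```python
from h import *
import pickle
S=pickle.load(open('S0.pkl','rb'));s=S['top']
for n,u,v,z in[("bottle",192,230,.0),("crank eye",239,241,.02),("grip",219,241,.054),("die",290,250,.035),("shaft",360,250,.088),("box",360,255,.058),("fixed jaw",412,278,.05),("tape",437,222,.056),("marker",327,212,.016),("edge",340,294,0)]:
    print(n,onz(s,u,v,z).round(3))
o=get_obs();Rt=R.from_euler('xyz',o['ee_rot'],degrees=True).as_matrix();print(Rt.round(3))
w=S['wrist'];c,_=ray(w,0,0);M=cv2.Rodrigues(np.array(w['rvec'],float))[0]
print('cam in tool',(Rt.T@(c-o['position'])).round(4));print((Rt.T@M.T).round(3))
im=s['img'][185:310,165:445];cv2.imwrite('pics/crop0.png',cv2.resize(im,None,fx=2.8,fy=2.8,interpolation=cv2.INTER_CUBIC)[:,:,::-1])
```

```text
bottle [0.573 0.534 0.   ]
crank eye [0.547 0.437 0.02 ]
grip [0.545 0.469 0.054]
die [0.527 0.336 0.035]
shaft [0.522 0.205 0.088]
box [0.514 0.202 0.058]
fixed jaw [0.469 0.103 0.05 ]
tape [0.575 0.053 0.056]
marker [0.603 0.262 0.016]
edge [0.439 0.238 0.   ]
[[-0.916  0.4   -0.001]
 [ 0.4    0.916 -0.001]
 [ 0.    -0.001 -1.   ]]
cam in tool [ 0.0702 -0.0007 -0.1631]
[[ 0.    -0.96  -0.28 ]
 [ 1.     0.     0.001]
 [-0.001 -0.28   0.96 ]]
```

View pics/wrist0.png

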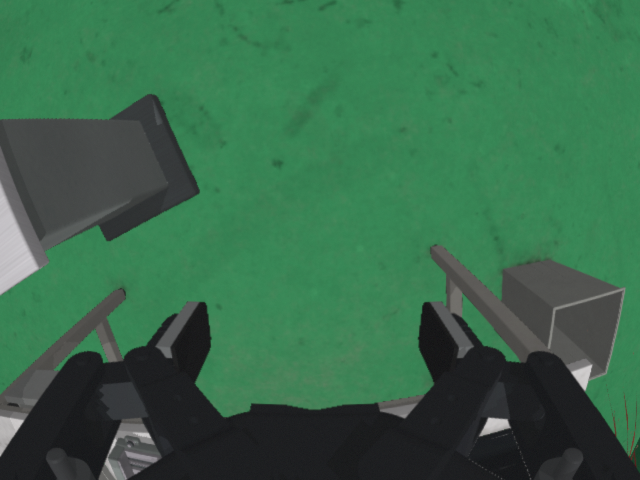

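The wrist view shows only floor, with the fingers along the bottom edge. I'll move over the die for a closer look.

Call:
jog_arm:
  steps:
    - [[-350,-60,-10],[0,0,0],0]
    - [[-350,-60,-10],[0,0,0],0]
    - [[-350,-60,-10],[0,0,0],0]
    - [[-350,-60,-10],[0,0,0],0]
    - [[-350,-60,-10],[0,0,0],0]
    - [[-350,-60,-10],[0,0,0],0]
    - [[-350,-60,-10],[0,0,0],0]
    - [[-350,-60,-10],[0,0,0],0]
    - [[-350,-60,-10],[0,0,0],0]
    - [[-350,-60,-10],[0,0,0],0]

```text
clock: 1.15
position: [0.5257, 0.3324, 0.2205]
ee_rot: [-180.0, -0.1, 156.4]
contact_force: [-0.4, 0.3, 0.2]
width: 0.0854
grip_force: 0.0
```

Run:
```python
from h import *
import pickle
s=snap('wrist','w1.png');pickle.dump(s,open('w1.pkl','wb'));o=get_obs();print(o['clock'],o['position'],o['ee_rot'],o['dq'].round(2))
```

```text
1.2 [0.52539297 0.33271859 0.22074405] [-1.79986072e+02 -7.77805189e-02  1.56477826e+02] [ 0.67 -0.37  0.07 -0.21 -0.12 -0.05]
```

View pics/w1.png

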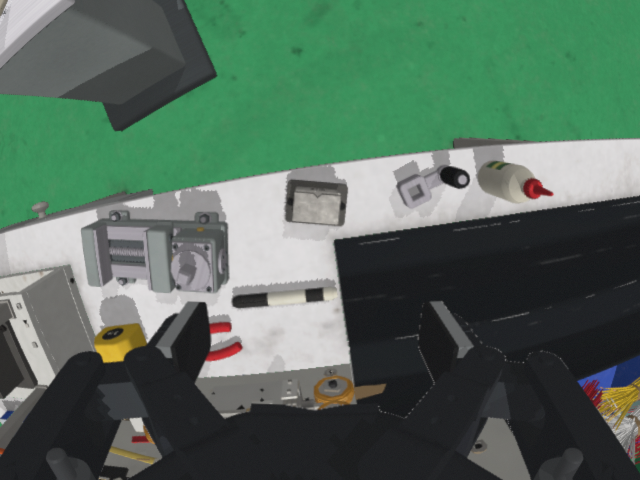

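The wrist view shows the vise at (90-228, 215-290) with its shaft near (190,268), the die at (316,203), the crank eye at (412,190) with its grip at (455,177), and the bottle at (510,182). I'll enlarge that area to read the corners.

Run:
```python
from h import *
im=cv2.imread('pics/w1.png')
a=cv2.resize(im[200:300,75:235],None,fx=5,fy=5,interpolation=cv2.INTER_CUBIC)[:500]
b=cv2.resize(im[160:235,280:380],None,fx=4,fy=4,interpolation=cv2.INTER_CUBIC)
c=cv2.resize(im[155:215,390:480],None,fx=4.4,fy=4.4,interpolation=cv2.INTER_CUBIC)
o=np.zeros((600,800,3),np.uint8)
a=cv2.resize(im[205:297,78:233],None,fx=3.6,fy=3.6,interpolation=cv2.INTER_CUBIC)
o[:331,:558]=a
b=cv2.resize(im[170:232,280:352],None,fx=4,fy=4,interpolation=cv2.INTER_CUBIC);o[340:588,:288]=b
c=cv2.resize(im[155:215,390:475],None,fx=4,fy=4,interpolation=cv2.INTER_CUBIC);o[340:580,300:640]=c
cv2.imwrite('pics/crop1.png',o)
```

```text
(no output)
```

View pics/crop1.png

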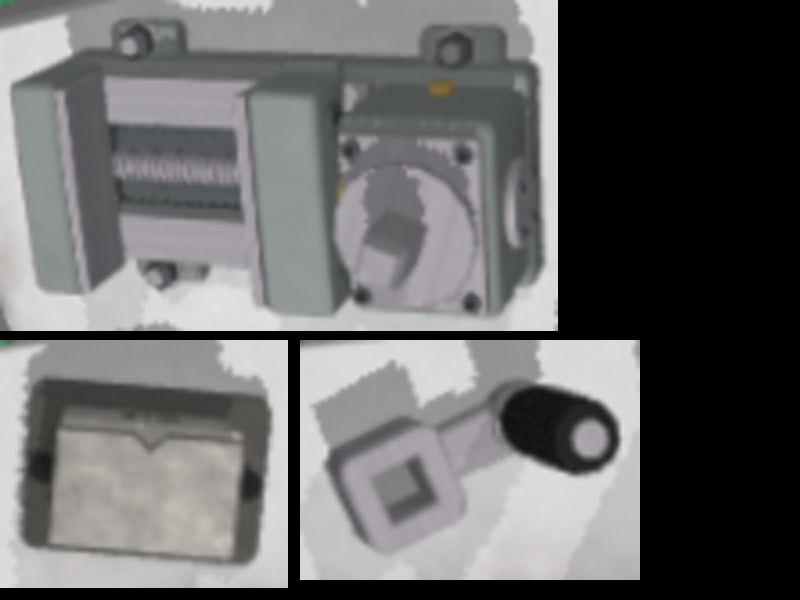

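The crop shows the vise jaws, the drive box with four screws, the die block's top corners, and the crank's eye, hole and grip top. Next I'll convert those to world coordinates.

```bash
cat > m.py <<'E'
from h import *
import pickle
s=pickle.load(open('w1.pkl','rb'))
A=lambda x,y,z: onz(s,x/3.6+78,y/3.6+205,z,True)
B=lambda x,y,z: onz(s,x/4+280,(y-340)/4+170,z,True)
C=lambda x,y,z: onz(s,(x-300)/4+390,(y-340)/4+155,z,True)
def show(n,P):
    P=np.array(P)[:,:2]; d=np.diff(np.vstack([P,P[:1]]),axis=0)
    print(n,'mean',P.mean(0).round(4)); 
    for p,v in zip(P,d): print('   ',p.round(4),'len',np.hypot(*v).round(4),'ang',np.degrees(np.arctan2(v[1],v[0])).round(1))
show('boxscrews',[A(*p,.06) for p in[(349,150),(463,155),(471,302),(361,296)]])
show('fixface',[A(65,92,.05),A(92,290,.05)])
show('movjaw',[A(250,92,.05),A(320,85,.05),A(345,308,.05),A(270,312,.05)])
show('lugbolts',[A(135,45,.014),A(455,52,.014),A(160,273,.014)])
show('die top',[B(*p,.035) for p in[(57,430),(245,442),(233,558),(50,547)]])
show('plate',[B(*p,.008) for p in[(38,380),(270,397),(260,562),(25,545)]])
show('eye',[C(*p,.02) for p in[(340,462),(420,420),(466,505),(385,552)]])
show('hole',[C(*p,.02) for p in[(372,480),(420,460),(440,505),(390,525)]])
g=C(592,440,.054);print('grip',g)
E
python3 m.py
```

```text
boxscrews mean [0.5235 0.2044]
    [0.4977 0.199 ] len 0.0322 ang 64.1
    [0.5117 0.228 ] len 0.0416 ang -25.9
    [0.5491 0.2098] len 0.0321 ang -115.1
    [0.5355 0.1808] len 0.042 ang 154.2
fixface mean [0.4743 0.1036]
    [0.4462 0.117 ] len 0.0622 ang -25.6
    [0.5023 0.0901] len 0.0622 ang 154.4
movjaw mean [0.5054 0.1709]
    [0.4721 0.1745] len 0.0219 ang 71.0
    [0.4792 0.1953] len 0.0655 ang -24.0
    [0.5391 0.1686] len 0.0246 ang -108.5
    [0.5313 0.1452] len 0.066 ang 153.7
lugbolts mean [0.4816 0.1456]
    [0.443  0.1242] len 0.1084 ang 64.3
    [0.4901 0.2218] len 0.1328 ang -80.6
    [0.5118 0.0908] len 0.0765 ang 154.1
die top mean [0.5237 0.3352]
    [0.5009 0.3221] len 0.0446 ang 62.8
    [0.5214 0.3618] len 0.0284 ang -28.5
    [0.5463 0.3482] len 0.0442 ang -117.1
    [0.5262 0.3089] len 0.0285 ang 152.4
plate mean [0.5232 0.3362]
    [0.4903 0.32  ] len 0.0591 ang 62.3
    [0.5178 0.3723] len 0.0433 ang -25.9
    [0.5567 0.3534] len 0.0613 ang -117.8
    [0.5281 0.2992] len 0.0432 ang 151.2
eye mean [0.5492 0.4337]
    [0.5375 0.4204] len 0.0234 ang 95.2
    [0.5354 0.4436] len 0.0253 ang 8.8
    [0.5604 0.4475] len 0.0246 ang -82.6
    [0.5636 0.4231] len 0.0262 ang -174.0
hole mean [0.5513 0.4336]
    [0.5449 0.4265] len 0.0136 ang 90.1
    [0.5449 0.44  ] len 0.0129 ang 4.2
    [0.5578 0.441 ] len 0.0142 ang -90.9
    [0.5575 0.4268] len 0.0126 ang -178.5
grip [0.5484703  0.47421248 0.054     ]
```

Run:
```python
from h import *
import pickle
S=pickle.load(open('S0.pkl','rb'))
def prj(s,p): return cv2.projectPoints(np.array([p],float),np.array(s['rvec'],float),np.array(s['tvec'],float),np.array([[s['fx'],0,s['cx']],[0,s['fy'],s['cy']],[0,0,1.]]),None)[0].ravel()
p=np.array([.2299,.5266,.2102]);y=np.array([.4,.916,0])
for n in('scene',):
  for dz in(0,.013,.035): print(dz,[prj(S[n],p+[0,0,dz]+k*y*.043).round(1) for k in(-1,1)])
im=cv2.imread('pics/scene0.png')[60:180,10:110];cv2.imwrite('pics/c2.png',cv2.resize(im,None,fx=5,fy=5))
```

```text
0 [array([ 68. , 166.7]), array([ 79.6, 147.5])]
0.013 [array([ 65.7, 159. ]), array([ 77.6, 140.3])]
0.035 [array([ 61.7, 145.6]), array([ 74.1, 127.9])]
```

View pics/c2.png

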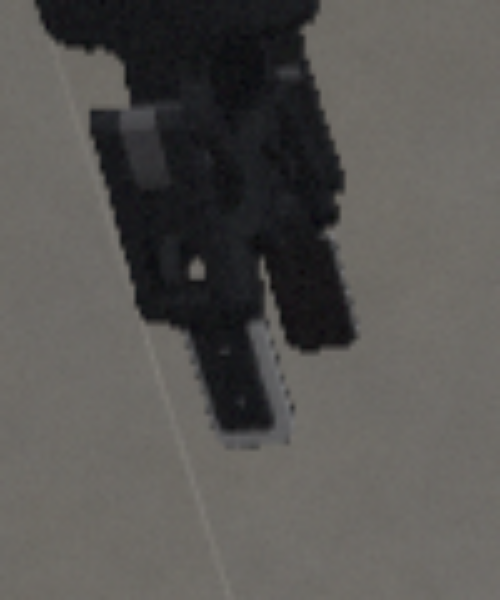

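Both cameras put the open fingertips about 33 mm behind the reported TCP. I'll descend with the fingers open to a safe height and check the tips again.

Call:
jog_arm:
  steps:
    - [[3,2,40],[0,0,0.5],0]
    - [[3,2,90],[0,0,0.5],0]
    - [[3,2,140],[0,0,0.5],0]
    - [[3,2,180],[0,0,0.5],0]
    - [[3,2,205],[0,0,0.5],0]
    - [[3,2,205],[0,0,0.5],0]
    - [[3,2,205],[0,0,0.5],0]
    - [[3,2,205],[0,0,0.5],0]
  force: 60

```text
clock: 2.0
position: [0.526, 0.3364, 0.0182]
ee_rot: [179.8, 0.1, 152.5]
contact_force: [-0.1, 0.1, 1.4]
width: 0.0851
grip_force: 0.0
```

Run:
```python
from h import *
import pickle
a=snap('scene')['img'][190:310,220:340][:,:,::-1];w=snap('wrist');b=w['img'][200:400,150:490][:,:,::-1];o=get_obs();print(o['clock'],o['position'],o['ee_rot'],o['contact_force'],o['joint_pos'][5])
pickle.dump(w,open('w2.pkl','wb'))
c=np.zeros((600,800,3),np.uint8);c[:240,:240]=cv2.resize(a,None,fx=2,fy=2,interpolation=2);c[240:593,:600]=cv2.resize(b,(600,353));c[:240,250:490]=cv2.resize(a[10:90,20:100],(240,240));cv2.imwrite('pics/c3.png',c)
```

```text
2.1 [0.52616381 0.3359936  0.01818595] [1.79798905e+02 1.39160759e-01 1.52436927e+02] [ 0.13886636 -0.036483    0.45193867] -36.26728577201577
```

View pics/c3.png

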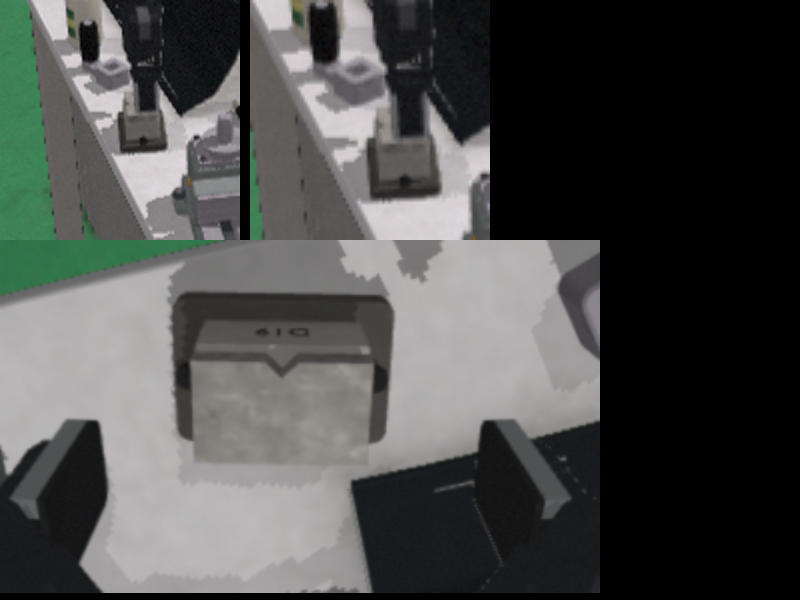

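Now at TCP z 0.018. The open tips (crop (100,421) and (485,421)) still look above the block, whose top spans (192,360)-(368,463). I'll compute both.

Run:
```python
from h import *
import pickle
s=pickle.load(open('w2.pkl','rb'))
q=lambda x,y:(x/1.765+150,(y-240)/1.765+200)
P=np.array([onz(s,*q(*p),.035,True)[:2] for p in[(192,360),(374,362),(368,463),(193,460)]])
print(P.round(4),P.mean(0),[np.degrees(np.arctan2(*(P[b]-P[a])[::-1])) for a,b in((0,1),(3,2))])
P=np.array([onz(s,*q(*p),.008,True)[:2] for p in[(178,296),(392,298)]]);d=P[1]-P[0];print(P,np.hypot(*d),np.degrees(np.arctan2(d[1],d[0])))
o=get_obs();Rt=R.from_euler('xyz',o['ee_rot'],degrees=True).as_matrix()
D=[]
for p in[(100,421),(485,421)]:
    c,d=ray(s,*q(*p),True); D.append((Rt.T@(c-o['position']),Rt.T@d))
(c1,d1),(c2,d2)=D
for y in(.0425,.045):print([(c+d*(k*y-c[1])/d[1]).round(4) for (c,d),k in zip(D,(-1,1))])
```

```text
[[0.5005 0.3227]
 [0.5211 0.361 ]
 [0.5455 0.3481]
 [0.5241 0.3089]] [0.52279394 0.33516975] [np.float64(61.73390051494854), np.float64(61.33316155450809)]
[[0.48933987 0.32025274]
 [0.51717525 0.37225723]] 0.05898538838201958 61.842106769087145
[array([ 0.0084, -0.0425, -0.0348]), array([ 0.0095,  0.0425, -0.0371])]
[array([ 0.0047, -0.045 , -0.0272]), array([ 0.0059,  0.045 , -0.0298])]
```

Call:
jog_arm:
  steps:
    - [[2.5,-2,10],[0,0,0.1],0]
    - [[2.5,-2,20],[0,0,0.1],0]
    - [[2.5,-2,20],[0,0,0.1],0]
    - [[2.5,-2,20],[0,0,0.1],80]
    - [[2.5,-2,20],[0,0,0.1],100]
    - [[2.5,-2,20],[0,0,0.1],105]
    - [[2.5,-2,20],[0,0,0.1],105]

```text
clock: 2.8
position: [0.5221, 0.3344, -0.0039]
ee_rot: [180.0, 0.0, 151.6]
contact_force: [0.7, -0.9, 0.3]
width: 0.05
grip_force: 0.0
```

Run:
```python
from h import *
import pickle
w=snap('wrist');b=w['img'][200:400,150:490][:,:,::-1];o=get_obs();print(o['clock'],o['position'],o['ee_rot'],o['contact_force'],o['width'])
pickle.dump(w,open('w3.pkl','wb'));a=snap('scene')['img'][190:310,220:340][:,:,::-1]
c=np.zeros((353,800,3),np.uint8);c[:,:600]=cv2.resize(b,(600,353));c[:200,600:]=cv2.resize(a[20:80,40:100],(200,200));cv2.imwrite('pics/c4.png',c)
```

```text
2.85 [ 0.52199755  0.33436577 -0.00389157] [1.79977556e+02 1.18279022e-02 1.51601060e+02] [-0.40702878  0.12968849  0.8867819 ] 0.05014368407781697
```

View pics/c4.png

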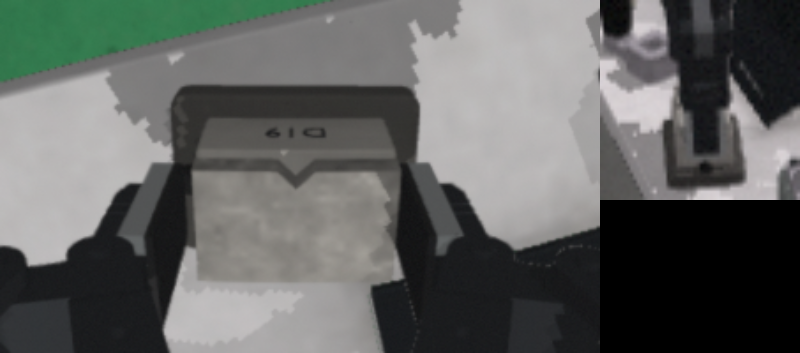

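The pads straddle the block with their tips about 10 mm above the plate. I'll go 4 mm lower, grip, and lift.

Call:
jog_arm:
  steps:
    - [[0,0,4],[0,0,0],105]
    - [[0,0,4],[0,0,0],160]
    - [[0,0,4],[0,0,0],160]
    - [[0,0,4],[0,0,0],160]
    - [[0,0,4],[0,0,0],160]
    - [[0,0,-20],[0,0,0],160]
    - [[0,0,-60],[0,0,0],160]
    - [[0,0,-100],[0,0,0],160]
    - [[0,0,-120],[0,0,0],160]
    - [[0,0,-120],[0,0,0],160]
  force: 80

```text
clock: 3.9
position: [0.5231, 0.3348, 0.1183]
ee_rot: [179.8, 0.2, 151.6]
contact_force: [0.5, 0.0, -4.4]
width: 0.0424
grip_force: 83.9
```

Call:
jog_arm:
  steps:
    - [[-15,-40,0],[0,0,1.07],160]
    - [[-30,-85,0],[0,0,2.14],160]
    - [[-45,-125,0],[0,0,3.2],160]
    - [[-60,-165,0],[0,0,4.3],160]
    - [[-66,-199,0],[0,0,5.35],160]
    - [[-66,-199,0],[0,0,6.4],160]
    - [[-66,-199,0],[0,0,7.5],160]
    - [[-66,-199,0],[0,0,8.55],160]
    - [[-66,-199,0],[0,0,9.6],160]
    - [[-66,-199,0],[0,0,10.65],160]
    - [[-66,-199,0],[0,0,10.9],160]
    - [[-66,-199,0],[0,0,10.9],160]
    - [[-66,-199,0],[0,0,10.9],160]

```text
clock: 5.2
position: [0.4837, 0.1276, 0.1141]
ee_rot: [-179.8, 0.1, 64.5]
contact_force: [-0.3, 0.3, -5.3]
width: 0.0425
grip_force: 84.1
```

Run:
```python
from h import *
import pickle
o=get_obs();print(o['clock'],o['position'],o['ee_rot'],o['joint_pos'].round(1),o['contact_force'])
w=snap('wrist','w5.png');pickle.dump(w,open('w5.pkl','wb'))
```

```text
5.2 [0.48366213 0.12759384 0.11414253] [-1.79810946e+02  1.26041742e-01  6.44574323e+01] [  6.8  14.  103.7  -0.   62.6  32.4] [-0.34112868  0.29964095 -5.33223973]
```

View pics/w5.png

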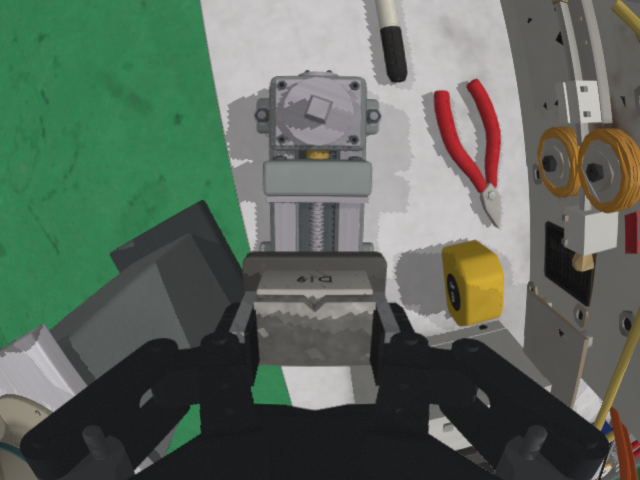

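The view shows the held die square to the vise. The moving jaw's front edge runs (264,196)-(371,195), the shaft top is near (319,107), and the plate's front edge runs (245,252)-(385,252). Next I'll get the vise and die poses from it.

Run:
```python
from h import *
import pickle
s=pickle.load(open('w5.pkl','rb'));o=get_obs();p=o['position'];Rt=R.from_euler('xyz',o['ee_rot'],degrees=True).as_matrix()
T=lambda u,v,z:(Rt.T@(onz(s,u,v,z,True)-p)*1000).round(1)
for n,u,v,z in[('jawL',264,196,.05),('jawR',371,195,.05),('jawbL',266,161,.05),('jawbR',371,160,.05),('sc1',281,85,.06),('sc2',354,84,.06),('sc3',355,139,.06),('sc4',280,140,.06),
 ('collarL',274,110,.066),('collarR',363,110,.066),('shafttop',319,107,.088),('plateL',245,252,.1285),('plateR',385,252,.1285),('blkL',257,303,.1555),('blkR',373,303,.1555),('blkbL',259,366,.1555),('blkbR',372,362,.1555)]: print(n,T(u,v,z))
im=cv2.imread('pics/w5.png')[70:150,260:380];g=cv2.cvtColor(im,6);
cv2.imwrite('pics/sh.png',cv2.resize(im,None,fx=6,fy=6,interpolation=cv2.INTER_CUBIC))
```

```text
jawL [ 34.4 -30.7  64.6]
jawR [35.2 35.8 64.4]
jawbL [ 56.2 -29.   64.5]
jawbR [57.  35.2 64.4]
sc1 [101.5 -18.6  54.4]
sc2 [102.2  23.3  54.3]
sc3 [69.7 24.1 54.4]
sc4 [ 69.1 -19.3  54.5]
collarL [ 86.3 -22.   48.5]
collarR [86.4 27.8 48.3]
shafttop [85.9  2.9 26.4]
plateL [ 22.9 -28.9 -13.9]
plateR [ 23.   30.6 -14.1]
blkL [ 12.  -20.3 -40.9]
blkR [ 12.  22. -41.]
blkbL [-16.2 -21.4 -40.9]
blkbR [-14.2  23.4 -41. ]
```

View pics/sh.png

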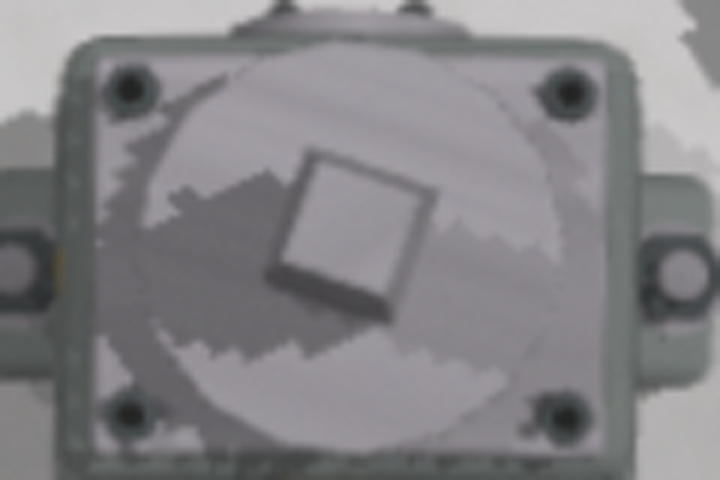

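The shaft square is turned about 17 degrees from the tool axes. The die sits near (-1.5, 0.9) in tool axes and the bed near (1.5 to 3, 3.3), so I'll shift (3, 2.4), turn -0.1 and lower.

Call:
jog_arm:
  steps:
    - [[3,2.4,0],[0,0,-0.1],160]
    - [[3,2.4,25],[0,0,-0.1],160]
    - [[3,2.4,50],[0,0,-0.1],160]
    - [[3,2.4,70],[0,0,-0.1],160]
    - [[3,2.4,83],[0,0,-0.1],160]
    - [[3,2.4,87],[0,0,-0.1],160]
    - [[3,2.4,87],[0,0,-0.1],160]
    - [[3,2.4,87],[0,0,-0.1],160]

```text
clock: 6.05
position: [0.4896, 0.1297, 0.0296]
ee_rot: [179.9, -0.1, 65.2]
contact_force: [-0.2, -0.2, -4.4]
width: 0.0425
grip_force: 84.0
```

I've used all ten picture views, so I'll measure numerically from here.

Run:
```python
from h import *
import pickle
for i in range(3):
    w=snap('wrist');o=get_obs();print(o['position'].round(4),o['ee_rot'].round(2),o['contact_force'].round(1))
pickle.dump((w,o),open('w6.pkl','wb'))
g=cv2.cvtColor(w['img'],cv2.COLOR_RGB2HSV)
# coarse dumps: gray rows/cols across jaw & plate
y=cv2.cvtColor(w['img'],cv2.COLOR_RGB2GRAY)
for u in(290,320,345): print(u,[int(a) for a in y[120:330:3,u]])
for v in range(130,320,10): print(v,[int(a) for a in y[v,225:405:4]])
```

```text
[0.4897 0.1297 0.0298] [ 1.799e+02 -7.000e-02  6.522e+01] [-0.8 -0.5 -4.5]
[0.4896 0.1297 0.0298] [ 1.799e+02 -7.000e-02  6.522e+01] [ 0.5 -0.1 -4.7]
[0.4895 0.1297 0.0298] [ 1.799e+02 -7.000e-02  6.522e+01] [-0.8  0.3 -4.7]
290 [103, 105, 105, 105, 106, 145, 148, 147, 147, 148, 149, 149, 149, 142, 78, 74, 62, 47, 49, 49, 70, 79, 100, 125, 131, 133, 132, 133, 133, 133, 132, 133, 132, 130, 130, 130, 131, 131, 123, 99, 127, 143, 141, 76, 46, 49, 75, 75, 75, 72, 77, 86, 90, 94, 96, 98, 105, 157, 140, 82, 83, 131, 138, 139, 137, 98, 97, 101, 95, 90]
320 [109, 87, 72, 129, 142, 152, 150, 150, 150, 148, 145, 145, 146, 148, 112, 95, 75, 79, 127, 131, 116, 78, 96, 127, 133, 134, 134, 132, 131, 133, 132, 132, 133, 132, 132, 131, 132, 131, 126, 107, 93, 144, 143, 104, 47, 47, 76, 76, 75, 75, 79, 89, 90, 43, 97, 102, 106, 157, 158, 140, 80, 78, 90, 141, 145, 142, 115, 96, 92, 94]
345 [137, 135, 134, 135, 134, 133, 133, 136, 152, 149, 142, 130, 133, 135, 117, 99, 85, 122, 128, 128, 106, 77, 89, 126, 131, 134, 133, 133, 133, 134, 133, 132, 131, 131, 133, 132, 132, 132, 129, 109, 86, 144, 143, 136
[... 3484 characters left out ...]
1, 101, 102, 104, 104, 99, 104, 85, 75, 72, 75, 96, 177, 180, 180, 181]
290 [131, 130, 101, 76, 77, 53, 55, 57, 130, 156, 155, 153, 156, 155, 152, 150, 150, 150, 151, 150, 150, 150, 150, 148, 149, 150, 147, 146, 150, 151, 151, 154, 155, 156, 157, 155, 157, 89, 71, 72, 145, 181, 182, 182, 182]
300 [132, 108, 89, 90, 89, 80, 81, 80, 77, 78, 76, 83, 84, 82, 93, 87, 82, 83, 83, 88, 92, 99, 105, 104, 78, 80, 79, 82, 77, 74, 81, 84, 82, 72, 80, 80, 83, 87, 81, 80, 85, 177, 178, 181, 180]
310 [60, 25, 24, 57, 88, 89, 87, 34, 129, 134, 139, 146, 114, 114, 144, 135, 137, 138, 144, 145, 144, 142, 93, 123, 144, 143, 148, 148, 144, 144, 150, 151, 153, 160, 164, 128, 145, 102, 58, 86, 89, 87, 29, 29, 29]
```

```bash
cat > e.py <<'E'
from h import *
import pickle
def edge(line,a,b,sign=0):
    l=cv2.GaussianBlur(line.astype(np.float32).reshape(1,-1),(5,1),0).ravel();d=np.gradient(l)[a:b]
    d=abs(d) if sign==0 else d*sign
    i=int(d.argmax()); return a+i
E
python3 - <<'E'
from e import *
w,o=pickle.load(open('w6.pkl','rb'));y=cv2.cvtColor(w['img'],cv2.COLOR_RGB2GRAY)
p=o['position'];Rt=R.from_euler('xyz',o['ee_rot'],degrees=True).as_matrix()
T=lambda u,v,z:Rt.T@(onz(w,u,v,z,True)-p)*1000
J=[];
for v in range(192,236,6):
    a,b=edge(y[v],222,245),edge(y[v],380,400);J.append((a,b,*T(a,v,.05)[:2].round(1),*T(b,v,.05)[:2].round(1)))
for j in J: print('jaw',j)
for v in range(256,280,4):
    a,b=edge(y[v],238,252),edge(y[v],378,396); print('plate',v,a,b,T(a,v,.044)[:2].round(1),T(b,v,.044)[:2].round(1))
for u in(255,275,290,305,335,350,365): 
    f=edge(y[:,u],228,248,-1);pl=edge(y[:,u],240,262,-1); print(u,'jawface',f,T(u,f,.05)[:2].round(1),'plate edge',pl,T(u,pl,.036)[:2].round(1))
for u in(300,320,340): k=edge(y[:,u],286,296); print('blk',k, T(u,k,.071)[:2])
E
```

```text
jaw (224, 392, np.float64(49.9), np.float64(-34.7), np.float64(49.8), np.float64(31.6))
jaw (224, 393, np.float64(47.4), np.float64(-34.8), np.float64(47.4), np.float64(32.1))
jaw (224, 393, np.float64(45.0), np.float64(-34.9), np.float64(44.9), np.float64(32.2))
jaw (225, 393, np.float64(42.6), np.float64(-34.7), np.float64(42.5), np.float64(32.3))
jaw (225, 392, np.float64(40.1), np.float64(-34.8), np.float64(40.1), np.float64(32.0))
jaw (225, 392, np.float64(37.7), np.float64(-34.9), np.float64(37.6), np.float64(32.1))
jaw (225, 391, np.float64(35.2), np.float64(-35.1), np.float64(35.1), np.float64(31.8))
jaw (227, 391, np.float64(32.7), np.float64(-34.4), np.float64(32.6), np.float64(32.0))
plate 256 242 383 [ 21.3 -29.9] [21.3 30.3]
plate 260 242 385 [ 19.5 -30. ] [19.5 31.3]
plate 264 242 387 [ 17.7 -30.1] [17.7 32.3]
plate 268 242 386 [ 15.9 -30.2] [15.9 32. ]
plate 272 242 386 [ 14.  -30.3] [14.  32.1]
plate 276 243 386 [ 12.2 -30. ] [12.2 32.2]
255 jawface 247 [ 27.2 -23. ] plate edge 250 [ 21.6 -25.5]
275 jawface 247 [ 27.2 -14.9] plate edge 250 [ 21.6 -16.5]
290 jawface 247 [27.2 -8.8] plate edge 249 [22.  -9.8]
305 jawface 236 [31.8 -2.7] plate edge 249 [22.  -3.1]
335 jawface 237 [31.4  9.3] plate edge 250 [21.6 10.2]
350 jawface 237 [31.4 15.3] plate edge 250 [21.6 16.8]
365 jawface 237 [31.4 21.3] plate edge 251 [21.1 23.6]
blk 294 [15.92927256 -4.14851054]
blk 289 [17.88965131  3.01131169]
blk 294 [15.8977938 10.2088278]
```

Call:
jog_arm:
  steps:
    - [[-1,-2.3,4],[0,0,0],160]
    - [[-1,-2.3,9],[0,0,0],160]
    - [[-1,-2.3,10],[0,0,0],160]
    - [[-1,-2.3,10],[0,0,0],160]
    - [[-1,-2.3,10],[0,0,0],160]

```text
clock: 6.7
position: [0.4863, 0.1296, 0.0188]
ee_rot: [180.0, -0.0, 65.2]
contact_force: [0.1, -0.3, -5.2]
width: 0.0421
grip_force: 84.0
```

Call:
jog_arm:
  steps:
    - [[0,0,1],[0,0,0],160]
    - [[0,0,1],[0,0,0],160]

```text
clock: 6.9
position: [0.4863, 0.1296, 0.0179]
ee_rot: [180.0, -0.0, 65.2]
contact_force: [-0.1, -0.1, -4.8]
width: 0.0425
grip_force: 84.0
```

Call:
jog_arm:
  steps:
    - [[0,0,1],[0,0,0],160]
    - [[0,0,1],[0,0,0],160]

```text
clock: 7.1
position: [0.4861, 0.1296, 0.0168]
ee_rot: [-180.0, 0.0, 65.2]
contact_force: [0.0, -0.6, -5.1]
width: 0.0425
grip_force: 84.0
```

Run:
```python
from e import *
w=snap('wrist');o=get_obs();y=cv2.cvtColor(w['img'],cv2.COLOR_RGB2GRAY)
p=o['position'];print(p,o['contact_force']);Rt=R.from_euler('xyz',o['ee_rot'],degrees=True).as_matrix()
pickle.dump((w,o),open('w7.pkl','wb'))
T=lambda u,v,z:Rt.T@(onz(w,u,v,z,True)-p)*1000
for v in range(196,234,8):
    a,b=edge(y[v],215,245),edge(y[v],380,405);print('jaw',a,b,(T(a,v,.05)[1]+T(b,v,.05)[1])/2)
for v in range(256,280,4):
    a,b=edge(y[v],236,252),edge(y[v],378,396); print('plate',v,a,b,(T(a,v,.032)[1]+T(b,v,.032)[1])/2)
for u in(305,335,350,365): 
    f=edge(y[:,u],226,246,-1);print(u,'jawface',f,T(u,f,.05)[:2].round(1),[int(k) for k in y[236:262,u]])
```

```text
[0.48614659 0.12960453 0.01685063] [ 0.02735168  0.54278214 -5.50888389]
jaw 224 404 0.7411141765538218
jaw 224 404 0.7415743520362454
jaw 224 404 0.7420142783353008
jaw 224 403 0.5526825174917
jaw 225 402 0.5523054756874046
plate 256 244 386 1.1761635975931224
plate 260 243 386 0.9597069732861652
plate 264 242 387 0.9608667576035526
plate 268 242 386 0.7416222564867816
plate 272 242 386 0.7417907130585899
plate 276 242 386 0.7419536305411878
305 jawface 242 [32.9 -2.5] [133, 132, 131, 125, 119, 113, 105, 88, 83, 103, 127, 141, 143, 143, 143, 142, 141, 142, 138, 115, 65, 67, 76, 76, 75, 75]
335 jawface 242 [32.9  8.4] [131, 131, 130, 128, 121, 115, 109, 103, 91, 85, 108, 138, 145, 144, 143, 142, 142, 142, 142, 130, 94, 71, 77, 78, 78, 76]
350 jawface 243 [32.6 13.9] [132, 132, 132, 131, 123, 118, 112, 106, 91, 81, 103, 135, 144, 144, 143, 143, 144, 142, 142, 140, 121, 77, 75, 77, 77, 77]
365 jawface 243 [32.6 19.4] [132, 132, 133, 131, 126, 121, 114, 106, 91, 83, 100, 125, 142, 144, 143, 143, 143, 143, 142, 139, 119, 73, 70, 76, 78, 78]
```

Call:
jog_arm:
  steps:
    - [[0,0,1],[0,0,0],160]
    - [[0,0,1],[0,0,0],160]
    - [[0,0,2],[0,0,0],160]
    - [[0,0,2],[0,0,0],160]

```text
clock: 7.55
position: [0.4863, 0.1296, 0.016]
ee_rot: [180.0, -0.0, 65.2]
contact_force: [-1.6, -0.3, 5.1]
width: 0.0423
grip_force: 85.3
```

The die has touched down on the ways. I'll release it, lift, and check it while working out the crank and tray geometry.

Call:
jog_arm:
  steps:
    - [[0,0,-0.5],[0,0,0],100]
    - [[0,0,-0.5],[0,0,0],60]
    - [[0,0,-0.5],[0,0,0],0]
    - [[0,0,-0.5],[0,0,0],0]
    - [[0,0,-0.5],[0,0,0],0]
    - [[0,0,-30],[0,0,0],0]
    - [[0,0,-70],[0,0,0],0]
    - [[0,0,-110],[0,0,0],0]
    - [[0,0,-150],[0,0,0],0]
    - [[0,0,-150],[0,0,0],0]

```text
clock: 8.55
position: [0.4903, 0.1302, 0.1705]
ee_rot: [179.4, -0.4, 65.2]
contact_force: [0.6, 0.1, 0.6]
width: 0.0855
grip_force: 0.0
```

Run:
```python
from e import *
w=snap('wrist');t=snap('top');o=get_obs();p=o['position'];print(o['clock'],p,o['ee_rot'],o['joint_pos'].round(1));pickle.dump((w,o),open('w8.pkl','wb'))
y=cv2.cvtColor(w['img'],cv2.COLOR_RGB2GRAY);Rt=R.from_euler('xyz',o['ee_rot'],degrees=True).as_matrix()
T=lambda u,v,z:Rt.T@(onz(w,u,v,z,True)-p)*1000
def pr(P):
    M=cv2.Rodrigues(np.array(w['rvec'],float))[0];c=M@(p+Rt@(np.array(P)/1000))+np.array(w['tvec']).ravel();r=np.hypot(c[0],c[1]);th=np.arctan2(r,c[2]);return w['cx']+w['fx']*th*c[0]/r,w['cy']+w['fy']*th*c[1]/r
print('expected die centre px',pr([0,0,(p[2]-.059)*1000]))
# dark plate mask
H=cv2.cvtColor(w['img'],cv2.COLOR_RGB2HSV)
u0,v0=map(int,pr([0,0,(p[2]-.032)*1000]))
for dv in range(-40,41,8): print(v0+dv,[int(a) for a in y[v0+dv,u0-70:u0+71:4]])
print(u0,v0)
for du in(-24,0,24): print(u0+du,[int(a) for a in y[v0-90:v0+60:3,u0+du]])
# tray edge triangulation
s0=pickle.load(open('S0.pkl','rb'))['top'];s1=pickle.load(open('w1.pkl','rb'))
def tri(a,b):
    (c1,d1),(c2,d2)=a,b;A=np.stack([d1,-d2],1);k=np.linalg.lstsq(A,c2-c1,rcond=None)[0];return ((c1+d1*k[0])+(c2+d2*k[1]))/2,np.linalg.norm(c1+d1*k[0]-c2-d2*k[1])
print('tray corner',tri(ray(s0,292,229),ray(s1,335,240,True)))
print('tray edge at crank',onz(s1,412,229,0,True),onz(s1,440,226,0,True))
```

```text
8.65 [0.48660531 0.12965098 0.16569358] [ 1.79893358e+02 -7.09004478e-02  6.52080120e+01] [ 7.  11.4 99.   0.  69.5 31.8]
expected die centre px (np.float64(307.6958873770369), np.float64(234.38316972876763))
186 [96, 98, 122, 122, 124, 125, 126, 118, 122, 123, 123, 124, 123, 123, 122, 122, 123, 125, 125, 124, 123, 125, 124, 125, 125, 124, 125, 124, 125, 143, 166, 167, 167, 167, 165, 164]
194 [94, 98, 124, 123, 124, 125, 126, 129, 135, 137, 136, 137, 137, 137, 137, 137, 137, 137, 137, 137, 138, 138, 137, 136, 136, 133, 131, 130, 142, 166, 168, 168, 168, 170, 167, 164]
202 [97, 95, 151, 184, 136, 124, 124, 127, 121, 62, 70, 70, 70, 69, 73, 71, 72, 71, 71, 71, 71, 69, 72, 71, 72, 74, 70, 102, 165, 167, 168, 169, 168, 169, 169, 168]
210 [94, 96, 98, 173, 124, 125, 125, 125, 119, 63, 57, 61, 84, 85, 87, 87, 66, 87, 88, 71, 75, 92, 92, 94, 86, 73, 73, 77, 167, 170, 166, 167, 167, 188, 189, 188]
218 [96, 95, 95, 124, 124, 123, 125, 126, 119, 51, 52, 130, 129, 133, 130, 125, 135, 100, 103, 110, 131, 135, 141, 147, 139, 105, 69, 72, 169, 167, 170, 168, 169, 181, 190, 185]
226 [96, 96, 95, 87
[... 1225 characters left out ...]
 122, 116, 122, 121, 120]
307 [99, 140, 139, 137, 140, 121, 87, 104, 117, 77, 120, 126, 125, 124, 124, 125, 124, 125, 108, 135, 134, 76, 70, 71, 78, 77, 151, 132, 75, 133, 135, 131, 135, 141, 139, 125, 126, 125, 126, 120, 126, 81, 79, 77, 128, 135, 113, 121, 121, 122]
331 [125, 125, 122, 123, 125, 129, 87, 113, 120, 81, 120, 126, 126, 126, 126, 126, 126, 125, 111, 131, 133, 100, 73, 74, 79, 96, 150, 113, 160, 157, 141, 137, 139, 132, 137, 137, 134, 145, 134, 120, 136, 112, 80, 76, 106, 132, 112, 121, 119, 118]
tray corner (array([ 0.57457765,  0.33479552, -0.0214614 ]), np.float64(0.0028281269308832006))
tray edge at crank [0.59145126 0.41945255 0.        ] [0.6010317  0.45057593 0.        ]
```

Call:
jog_arm:
  steps:
    - [[45,-10,0],[0,0,-0.5],112]
    - [[90,-20,0],[0,0,-1],112]
    - [[135,-30,0],[0,0,-1.5],112]
    - [[180,-40,0],[0,0,-2],112]
    - [[225,-50,0],[0,0,-2.5],112]
    - [[270,-60,0],[0,0,-3],112]
    - [[303,-69,0],[0,0,-3.35],112]
    - [[303,-69,0],[0,0,-3.35],112]
    - [[303,-69,0],[0,0,-3.35],112]
    - [[303,-69,0],[0,0,-3.35],112]

```text
clock: 9.65
position: [0.5498, 0.4321, 0.1634]
ee_rot: [-179.8, 0.1, 92.0]
contact_force: [-0.2, 0.3, 0.6]
width: 0.0479
grip_force: 0.0
```

```bash
cat > crank.py <<'E'
from e import *
def look(f):
    w=snap('wrist',f+'.png');o=get_obs();p=o['position'];print(o['clock'],p.round(4),o['ee_rot'].round(1),o['width'])
    pickle.dump((w,o),open(f+'.pkl','wb'));return w,o
def tf(w,o):
    p=o['position'];Rt=R.from_euler('xyz',o['ee_rot'],degrees=True).as_matrix()
    M=cv2.Rodrigues(np.array(w['rvec'],float))[0]
    def T(u,v,z): return Rt.T@(onz(w,u,v,z,True)-p)*1000
    def pr(P):
        c=M@np.array(P)+np.array(w['tvec']).ravel();r=np.hypot(c[0],c[1]);th=np.arctan2(r,c[2]);return w['cx']+w['fx']*th*c[0]/r,w['cy']+w['fy']*th*c[1]/r
    return T,pr
E
python3 - <<'E'
from crank import *
w,o=look('w9');T,pr=tf(w,o);y=cv2.cvtColor(w['img'],cv2.COLOR_RGB2GRAY)
u,v=pr([.5505,.4336,.02]);g=pr([.5485,.4742,.054]);print('eye',u,v,'grip',g)
u,v=int(u),int(v)
for dv in range(-80,36,4): print(v+dv,' '.join('%3d'%a for a in y[v+dv,u-44:u+45:4]))
# die check from w8
w,o=pickle.load(open('w8.pkl','rb'));T,pr=tf(w,o);y=cv2.cvtColor(w['img'],cv2.COLOR_RGB2GRAY)
for v in(180,186,190): b=edge(y[v],335,365);print('jawR',b,T(b,v,.05))
for v in(206,214,222): b=edge(y[v],335,360);a=edge(y[v],262,280);print('plate',a,b,T(a,v,.032),T(b,v,.032))
E
```

```text
9.7 [0.5501 0.432  0.164 ] [-1.799e+02  1.000e-01  9.190e+01] 0.04805178904745132
eye 314.80576858963997 219.22413690545014 grip (np.float64(313.9843350065509), np.float64(175.4368461238019))
139 130 128 130 130 128 129 223 233 232 233 233 233 233 233 233 234 232 221 218 219 217 218 217
143 128 130 131 131 126 132 232 232 232 234 233 234 233 233 233 234 233 234 219 218 217 218 218
147 128 132 131 127 128 158 232 233 232 232 233 234 233 233 234 234 234 233 235 221 216 217 216
151 127 128 131 128 127 213 233 233 232 232 233 233 232 234 234 234 234 233 233 231 217 217 216
155 131 128 131 130 128 171 181 231 232 233 233 232 231 233 234 234 234 232 233 232 231 215 215
159 128 130 128 130 125 171 171 168 168 192 184 190 232 235 235 234 233 233 232 232 232 222 214
163 127 131 129 130 165 167 168 168 168  64  29  28  42 224 236 234 233 233 234 232 232 230 213
167 128 128 128 127 165 164 165 167  95  40  46  46  41  57 233 235 234 234 234 232 232 229 226
171 126 129 129 125 167 165 166 166  45  45 100 111  47  42 220 233 234 233 234 232 230 229 225
175 127 128 127 167 178 171 173 163  41  89 
[... 1613 characters left out ...]
33 233 232 230 231 231 228 227 223 219 215 211 223 219 217 202  86  37
247 232 231 232 234 234 233 234 233 232 233 233 233 232 231 231 230 227 222 217 211 197  40  35
251 235 234 234 235 235 235 235 234 234 234 233 233 232 233 231 227 224 219 213 210 174  36  38
jawR 354 [ 40.85526505  35.65203209 115.81078769]
jawR 353 [ 36.17603391  34.95996255 115.80370925]
jawR 352 [ 33.04525824  34.2399903  115.79849502]
plate 270 347 [ 17.36477894 -31.36678307 133.65702483] [ 17.19923127  32.34960646 133.77541283]
plate 270 347 [ 10.60371679 -31.53798188 133.64833971] [ 10.43628727  32.48068859 133.76728801]
plate 279 346 [  3.73744305 -24.1596071  133.65357613] [  3.61330326  31.78082416 133.75754229]
```

The crank's eye is where predicted, and its axes line up with the tool within 1-2 degrees. I'll descend in stages with force checks.

Call:
jog_arm:
  steps:
    - [[1.5,0.5,40],[0,0,0],112]
    - [[1.5,0.5,80],[0,0,0],112]
    - [[1.5,0.5,120],[0,0,0],112]
    - [[1.5,0.5,145],[0,0,0],112]
    - [[1.5,0.5,160],[0,0,0],112]
    - [[1.5,0.5,160],[0,0,0],112]
    - [[1.5,0.5,160],[0,0,0],112]
    - [[1.5,0.5,160],[0,0,0],112]

```text
clock: 10.5
position: [0.5525, 0.4358, 0.0072]
ee_rot: [179.8, -0.1, 92.0]
contact_force: [0.5, -0.1, -0.1]
width: 0.0478
grip_force: 0.0
```

Run:
```python
from crank import *
w,o=look('w10');T,pr=tf(w,o);y=cv2.cvtColor(w['img'],cv2.COLOR_RGB2GRAY);p=o['position']
print(o['contact_force'])
for v in range(160,310,8): print(v,' '.join('%3d'%a for a in y[v,200:432:6]))
```

```text
10.55 [0.5524 0.4358 0.0072] [ 1.798e+02 -1.000e-01  9.200e+01] 0.04824662328398528
[-0.37424969 -0.10507113 -0.50293521]
160 124 120 124 124 122 124 126 125 126 124 129 228 230 229 230 231 232 232 232 231 231 232 232 232 232 233 233 223 217 215 214 215 215 215 212 212 208 205 197
168 124 120 122 124 126 124 125 125 126 127 146 231 231 231 231 229 231 232 232 231 232 233 233 232 233 231 231 233 229 214 215 215 214 214 213 210 205 202 193
176 121 122 119 121 126 125 128 128 128 125 205 231 231 231 231 231 231 232 229 229 231 232 233 232 232 231 230 231 230 216 215 214 213 214 212 205 200 197 191
184 123 128 124 127 125 124 126 128 128 127 169 168 166 168 168 174 232 232 231 230 232 233 232 233 233 232 231 231 230 231 227 212 212 210 209 204 200 196 188
192 127 126 125 124 123 124 124 128 127 148 166 167 166 166 167 163 114 126 172 122 234 234 233 231 230 231 232 231 230 230 228 222 205 206 206 204 200 191 177
200 121 122 123 125 124 125 124 127 125 164 162 162 163 166 149  27  28  27  27  26 145 234 234 232 232 232 233 232 231 231 228 226 222 204 205 205 196 182 142
208 125 121 122 12
[... 1361 characters left out ...]
 220 217 215 212 208 205 222 219 213 197  38  36  35  37  37
280 128 127 130 125 124 126 185 231 232 173 168 167 168 127 128 127 127 128 128 128 129 128 109 198 217 217 213 214 210 209 216 213 199 138  38  34  35  36  36
288 129 130 128 122 124 173 231 231 231 216 167 167 168 125 126 126 126 125 125 125 125 126 126 173 217 217 214 210 204 218 213 204 193  40  36  37  39  36  36
296 123 128 128 129 123 223 204 109  99  30 165 168 168 124 126 110 143 142 141 141 139 124 124 159 217 217 227 224 224  33 102 108 117  36  35  37  38  37  37
304 126 125 127 128  98  56 109 108  32  27 165 166 167 138 145 119  92  93 104 105 105 123 123 158 216 215 226 222 220  30  34 108 108  34  70  36  36  36  36
```

Run:
```python
from crank import *
w,o=pickle.load(open('w10.pkl','rb'));T,pr=tf(w,o);y=cv2.cvtColor(w['img'],cv2.COLOR_RGB2GRAY)
for v in(284,288,292,296,304,312,320): a,b=edge(y[v],265,285),edge(y[v],328,346);A,B=T(a,v,.02),T(b,v,.02);print(v,a,b,A[:2].round(1),B[:2].round(1),((A+B)/2)[1].round(2))
for v in(304,308,312,316,320,324): a,b=edge(y[v],282,300),edge(y[v],314,334);A,B=T(a,v,.02),T(b,v,.02);print('hole',v,a,b,A[:2].round(1),B[:2].round(1),((A+B)/2)[1].round(2))
for u in(295,305,315): print(u,' '.join('%3d'%a for a in y[268:350:2,u]))
m=(y>165).astype(np.uint8);m[:, :282]=0;m[:,326:]=0;m[:226]=0;m[256:]=0;ys,xs=np.nonzero(m);print('griptop',xs.mean(),ys.mean(),T(xs.mean(),ys.mean(),.054))
print('tips L/R', [ (u,T(u,300,.027)) for u in(257,374)])
```

```text
284 275 338 [  7.6 -16.5] [ 7.6 11.1] -2.73
288 275 338 [  5.6 -16.6] [ 5.7 11.1] -2.75
292 275 338 [  3.7 -16.7] [ 3.7 11.2] -2.76
296 275 338 [  1.8 -16.8] [ 1.8 11.2] -2.78
304 284 338 [ -2.1 -12.9] [-2.2 11.3] -0.78
312 276 338 [ -6.2 -16.6] [-6.2 11.4] -2.61
320 277 338 [-10.3 -16.3] [-10.3  11.5] -2.41
hole 304 284 323 [ -2.1 -12.9] [-2.1  4.6] -4.14
hole 308 293 322 [-4.1 -8.9] [-4.1  4.2] -2.36
hole 312 293 323 [-6.1 -8.9] [-6.1  4.6] -2.14
hole 316 293 324 [-8.2 -9. ] [-8.2  5.1] -1.93
hole 320 299 324 [-10.2  -6.3] [-10.2   5.1] -0.57
hole 324 299 332 [-12.3  -6.3] [-12.4   8.8] 1.25
295 108 104 105 106 126 129 128 128 128 126 126 119 136 134 135 129 125  96  93  94  93  91  92  92  95 140 151 164 167 168 166 163 211 214 215 215 217 218 218 218 218
305 107 105 106 108 128 129 128 128 128 126 125 121 141 142 141 142 133  95  94  96 106 104 105 103 106 155 175 182 186 187 178 171 214 217 217 217 217 217 217 217 217
315 107 104 105 111 129 128 128 129 127 126 126 126 140 141 140 141 134 105 105 105 105 103 105 104 110 155 179 183 186 186 184 181 213 215 216 215 216 216 215 215 215
griptop 300.69959677419354 239.3790322580645 [ 37.37715096  -3.77015111 -46.77375332]
tips L/R [(257, array([  2.97243506, -23.79140567, -19.91380261])), (374, array([  2.86635904,  26.25521062, -19.74350837]))]
```

Call:
jog_arm:
  steps:
    - [[-2.6,-2.7,0],[0,0,-0.15],112]
    - [[-2.6,-2.7,6],[0,0,-0.15],112]
    - [[-2.6,-2.7,12],[0,0,-0.15],112]
    - [[-2.6,-2.7,12],[0,0,-0.15],112]

```text
clock: 10.95
position: [0.5476, 0.4319, -0.0083]
ee_rot: [-179.9, 0.1, 93.2]
contact_force: [0.0, 0.3, -0.3]
width: 0.048
grip_force: 0.0
```

Call:
jog_arm:
  steps:
    - [[0,0,4],[0,0,0],112]
    - [[0,0,8],[0,0,0],112]
    - [[0,0,8],[0,0,0],112]

```text
clock: 11.25
position: [0.548, 0.4322, -0.016]
ee_rot: [-179.9, 0.0, 93.2]
contact_force: [-0.5, -0.4, -0.2]
width: 0.0479
grip_force: 0.0
```

Run:
```python
from crank import *
w,o=look('w11');print(o['contact_force']);T,pr=tf(w,o);y=cv2.cvtColor(w['img'],cv2.COLOR_RGB2GRAY)
for v in range(276,360,6): print(v,' '.join('%3d'%a for a in y[v,236:400:4]))
for v in(290,296,302): a,b=edge(y[v],270,295),edge(y[v],335,360);A,B=T(a,v,.02),T(b,v,.02);print(v,a,b,A[:2].round(1),B[:2].round(1),((A+B)/2)[1].round(2))
```

```text
11.3 [ 0.5482  0.4323 -0.0157] [-180.     0.    93.2] 0.047941470291966735
[-0.51108911 -0.43282314  0.37425921]
276 153 155 156 158 157 157 156 156 156 157 157 157 157 105  98  96 103  46  36  34  37  37  36  39  56  86  85  86 118 134 134 206 209 207 205 202 199 199 198 212 215
282 156 157 157 157 157 157 158 157 157 157 157 157 138  97  98  96  97  97  97  97  97  97  97  98  97  97  86  86  84 131 134 134 133 133 163 201 200 199 195 193 194
288 156 155 156 157 158 158 157 157 157 157 157 156 106 100  99  99  99  99 100 100 100 100 100 100  99  98  89  87  86 115 134 134 133 131 130 153 196 195 193 193 193
294 152 102 102 101  31  94 157 156 157 157 156 158 115 121 120 119 119 119 119 119 119 120 120 120 120 120 120 102 100  96 131 132 132 130 148  27  86  90 101 189 211
300 104 103 101  57  28  47 133 133 133 133 156 154 114 117 118 120 120 120 119 119 119 119 118 119 119 118 118 118 118 109 131 132 132 130 106  28  36 102 101 103 186
306 102 102  98  29  27  35 131 131 132 132 133 150 116 117 118 118 104 109 107 106 107 108 109 109 107 103 118 117 117 109 131 134 131 130  74  27
[... 793 characters left out ...]
 98 111 116 115 114 106 203 202 199 214  32  30  28  29  33  41 125
342  64  32  29  27  30  72 209 208 207 206 207 204 116 170 170 171 172 171 170 170 171 171 171 169 118 117 117 117 118 113 198 194 189 205 102  26  29  28  34  54 123
348  29  32  26  26  34 209 207 206 206 206 204 202 202 141 157 173 174 173 173 173 173 173 174 172 173 172 172 171 169 197 196 194 195 205 199  28  28  28  35  37  34
354  30  35  25  24  35 221 206 205 204 204 205 205 204 202 201 201 201 203 203 205 204 204 202 207 218 219 221 219 216 208 207 211 210 207 208  43  27  31  38  34  35
290 283 352 [ 14.7 -11.3] [14.7 14.4] 1.57
296 281 354 [ 12.2 -12.1] [12.2 15.3] 1.58
302 281 354 [  9.7 -12.2] [ 9.7 15.4] 1.58
```

Call:
jog_arm:
  steps:
    - [[0.5,1.5,0],[0,0,0],112]
    - [[0.5,1.5,0],[0,0,0],150]
    - [[0.5,1.5,0],[0,0,0],210]
    - [[0.5,1.5,0],[0,0,0],210]
    - [[0.5,1.5,0],[0,0,0],210]
    - [[0.5,1.5,0],[0,0,0],210]
  force: 80

```text
clock: 11.9
position: [0.5502, 0.4332, -0.0144]
ee_rot: [180.0, -0.0, 93.2]
contact_force: [-0.1, -0.5, 4.5]
width: 0.0256
grip_force: 82.0
```

Call:
jog_arm:
  steps:
    - [[0,0,0],[0,0,0],150]
    - [[0,0,-5],[0,0,0],150]
    - [[0,0,-5],[0,0,0],150]
    - [[0,0,-5],[0,0,0],210]
    - [[0,0,-5],[0,0,0],210]
    - [[0,0,-5],[0,0,0],210]
    - [[0,0,-5],[0,0,0],210]

```text
clock: 12.6
position: [0.5502, 0.4332, -0.0095]
ee_rot: [179.9, -0.0, 93.2]
contact_force: [-0.7, -1.0, 5.0]
width: 0.0258
grip_force: 79.9
```

Call:
jog_arm:
  steps:
    - [[0,0,-30],[0,0,0],210]
    - [[0,0,-70],[0,0,0],210]
    - [[0,0,-110],[0,0,0],210]
    - [[0,0,-140],[0,0,0],210]
    - [[0,0,-140],[0,0,0],210]
    - [[0,0,-140],[0,0,0],210]
    - [[0,0,-140],[0,0,0],210]

```text
clock: 13.3
position: [0.5484, 0.432, 0.127]
ee_rot: [-179.7, 0.1, 93.2]
contact_force: [-0.8, 0.8, -3.0]
width: 0.0253
grip_force: 79.4
```

Run:
```python
from crank import *
w,o=look('w12');print(o['contact_force']);T,pr=tf(w,o);y=cv2.cvtColor(w['img'],cv2.COLOR_RGB2GRAY)
for v in range(210,366,6): print(v,' '.join('%3d'%a for a in y[v,240:392:4]))
```

```text
13.35 [0.5484 0.432  0.1268] [-179.7    0.2   93.2] 0.02547430025113304
[ 0.7579055   0.4579593  -2.72979098]
210 125 126 126 127 126 130 131 131 192 234 235 235 137  27  27  29  27  28  29  28  28  28  28  27  32 236 235 232 230 229 226 226 220 209 184  36  37  38
216 125 127 126 127 126 129 126 131 233 234 235 233  29  25  26  29  28  37  44  40  31  30  29  33  27 186 233 231 229 226 225 221 216 201  39  37  38  38
222 124 125 126 125 127 127 127 178 234 234 234 179  26  28  45  43  44  44  45  47  48  47  47  34  29  43 233 231 230 227 221 215 207 163  35  36  39  37
228 124 125 125 127 127 129 124 231 234 233 233  57  33  43  42  43  43  46  45  45  45  46  45  47  47  32 227 230 226 223 215 206 196  40  37  37  37  37
234 125 124 128 126 127 128 164 233 232 233 230  28  40  43  39  41 153 188 188 189 180  70  45  45  44  44 105 228 225 223 215 202 103  37  36  37  36  37
240 124 126 127 129 128 131 228 233 233 234 161  34  41  41  40 182 187 187 188 187 188 188  70  45  44  51  45 225 221 220 214 199  38  36  36  37  37  38
246 125 124 125 127 125 138 235 234 234 233 233  41  4
[... 2365 characters left out ...]
 169 187 136 128 128 128 129 125  32  31  42 135  42  39  39  38  37  39  38
342  38  44  41  37  37  37  38  38  34  30  30 179 165 169 170 169 169 169 169 169 170 177 188 187 187 187 179  32  31  40  41  38  38  39  40  43  43  38
348  38  38  37  38  38  39  39  34  37  31  29 228 232 230 230 230 232 234 232 231 232 233 231 230 231 229 226  30  34  41  37  36  39  38  39  38  38  38
354  38  38  38  38  39  39  38  33  36  33  35 233 233 233 233 234 234 234 235 234 234 234 233 234 233 235 232  47  35  41  36  37  37  38  39  37  38  38
360  39  37  40  37  36  39  37  34  36  35  51 233 232 231 232 233 235 235 234 235 235 236 235 235 235 234 234 103  36  40  35  39  38  38  38  38  38  38
```

The crank is gripped and aligned. I'll carry it to a viewing spot beside the shaft, turned to the shaft's angle.

Call:
jog_arm:
  steps:
    - [[-40,-15,0],[0,0,0.8],210]
    - [[-80,-30,0],[0,0,1.6],210]
    - [[-120,-45,0],[0,0,2.4],210]
    - [[-160,-60,0],[0,0,3.2],210]
    - [[-200,-75,0],[0,0,4],210]
    - [[-240,-90,0],[0,0,4.8],210]
    - [[-289,-102,0],[0,0,5.67],210]
    - [[-289,-102,0],[0,0,5.67],210]
    - [[-289,-102,0],[0,0,5.67],210]
    - [[-289,-102,0],[0,0,5.67],210]
    - [[-289,-102,0],[0,0,5.67],210]
    - [[-289,-102,0],[0,0,5.67],210]

```text
clock: 14.55
position: [0.4644, 0.1398, 0.1296]
ee_rot: [-180.0, 0.0, 48.0]
contact_force: [0.6, 0.5, -2.3]
width: 0.0254
grip_force: 79.5
```

Run:
```python
from crank import *
w,o=look('w13');print(o['contact_force'],o['dq'].round(1));T,pr=tf(w,o);y=cv2.cvtColor(w['img'],cv2.COLOR_RGB2GRAY);p=o['position']
u,v=pr([.5235,.2043,.088]);print('pred shaft top',u,v);u,v=int(u),int(v)
for dv in range(-24,34,3): print(v+dv,' '.join('%3d'%a for a in y[v+dv,u-45:u+46:3]))
z=p[2]+.0295
for vv in(294,318,340): a,b=edge(y[vv],272,296),edge(y[vv],338,358);print(vv,a,b,T(a,vv,z)[:2],T(b,vv,z)[:2])
for uu in(292,310,330,340): print(uu,' '.join('%3d'%a for a in y[270:356:2,uu]))
```

```text
14.6 [0.4643 0.1397 0.1297] [-180.     0.    47.9] 0.025422791348791187
[-0.04923392 -0.07190595 -2.19195326] [-0.2 -0.2  0.1 -0.1  0.1  0. ]
pred shaft top 313.9182653637681 107.35455207474257
83 200 200 202 201 200 201 167 100  97 108 123 154 159 160 160 159 161 160 160 159 154 153 155 109  86 145 144 119 136 180 182
86 201 201 202 201 193 144 113 117 124 149 158 158 158 158 158 157 156 158 157 157 158 157 142 136 138 152 151 120 117 175 151
89 197 168 115 115 121 124 148 157 152 157 157 157 157 157 158 158 157 158 159 159 158 158 159 153 138 140 154 130 118 116 121
92 120 125 138 151 157 159 138 143 152 151 152 151 151 152 153 151 153 152 153 153 154 154 154 154 149 143 156 141 120 110 126
95 134 114  67 102 152 126 121 158 158 158 158 158 158 158 157 157 156 157 157 155 155 155 154 155 155 140 139 144 120 107 130
98  98  81  41  78 110 108 157 157 157 158 158 158 136 140 147 149 155 155 156 158 159 159 158 160 158 151 136 137 122 118  75
101  90  99  75 112 127 121 159 158 158 159 161 159 102 151 152 153 151 143 140 136 158 159 158 157 157 158 134 138 131 119  73
104  87 134 144 
[... 1851 characters left out ...]
  78  81  88  89  89  92  92 109 142 149 151 150 148 134 133 133 133 132 133 131 131 135 135 133 129 129 114  88  85  84  84  84  85  87  88  88  87  86 101 100  99 100 100
310  29  52 132  94  92  92  94 117 144 150 151 151 151 149 149 120 105 103 103 102  63  71  75  75  76  75  73  75  74  73  76  85  85  87  88  88  86  85 100 102 101 101 100
330 121 127 112  92  92  92  94 124 144 149 151 152 150 148 134 116  79  76  76  75  87  72  72  73  73  73  74  72  72  73  77  83  85  87  87  86  88  85  98 101 105 104 104
340  96 101 100 100 100 100 101 118 146 150 151 150 150 132  86  87  86  86  86  85  86  88  88  87  83  84  84  85  84  84  84  86  87  87  88  86  86 173 196 149 108 102 102
```

Run:
```python
from crank import *
w,o=pickle.load(open('w13.pkl','rb'));T,pr=tf(w,o);y=cv2.cvtColor(w['img'],cv2.COLOR_RGB2GRAY);p=o['position']
print('pred centre T',T(313.5,108.3,.088))
for v in range(94,126): print(v,' '.join('%3d'%a for a in y[v,299:332]))
# gradient-voted orientations
s=y[94:125,299:331].astype(np.float32);gx=cv2.Sobel(s,5,1,0);gy=cv2.Sobel(s,5,0,1);m=np.hypot(gx,gy);a=np.degrees(np.arctan2(gy,gx))%180
h,_=np.histogram(a[m>60],bins=36,range=(0,180),weights=m[m>60]);print(h.astype(int))
z=p[2]+.0295
print('boss x', [T(310,v,z)[0].round(1) for v in(284,285,286,345,346,347)],'hole v 300..334',T(310,300,z)[0],T(310,334,z)[0])
# shaft earlier w5
```

```text
pred centre T [87.06280384  0.47083834 41.65816461]
94 155 154 154 155 156 154 154 154 155 155 156 155 155 155 155 155 155 154 155 155 154 154 154 154 154 154 153 154 154 153 153 153 153
95 157 157 158 157 157 158 157 158 158 158 158 157 158 157 157 158 157 156 157 156 157 156 156 157 156 155 155 155 156 155 156 155 155
96 159 159 160 160 160 160 160 159 160 159 159 159 160 160 159 159 159 159 158 159 158 158 158 158 157 157 157 156 157 157 157 157 157
97 159 158 159 158 159 157 157 156 157 158 158 158 159 159 159 159 159 159 160 159 159 160 159 159 159 160 158 158 159 159 159 159 158
98 157 157 158 158 154 136 137 139 140 144 146 147 147 147 149 153 154 155 154 154 155 156 156 156 156 157 158 159 158 159 157 158 159
99 157 158 157 158 152 109 111 122 125 125 125 125 125 125 125 125 125 125 123 124 129 129 130 129 130 135 143 152 156 156 157 157 158
100 159 160 159 160 152 104  98 126 137 136 134 134 133 133 131 127 127 126 126 124 123 123 123 122 118 119 131 149 157 157 157 157 157
101 160 159 159 160 152 102  98 131 151 155 153 152 153 152 153 152 151 151 149 149 143 143 143 140 12
[... 2951 characters left out ...]
05 106 107 104  98  98 107 124 143 149 145 141 138 139 138 138 141 142 138
124 107 107 107 107 107 107 107 108 107 107 107 107 107 107 108 108 106 107 107 109 126 147 153 155 153 149 145 143 142 147 153 152 145
125 106 106 107 106 107 107 107 107 108 107 108 107 107 107 108 108 107 108 111 127 148 153 155 155 154 155 154 150 148 153 155 155 153
[6083 1988  617  382  230  315  667  374    0  126  486  437  965  746
  329  149 1592 3322 8567 5525  961 1140  804   94  289    0  347  394
   96  158  242  293  167  670  543 2931]
boss x [np.float64(15.3), np.float64(14.9), np.float64(14.5), np.float64(-12.5), np.float64(-13.0), np.float64(-13.5)] hole v 300..334 8.4488873499927 -7.139173532918906
```

The shaft top is at tool (87.0, 0.75) and the eye at (0.9, 1.0). I'll shift (86.3, -0.3), turn +2 degrees, and stop just above the shaft.

Call:
jog_arm:
  steps:
    - [[40,0,0],[0,0,0.25],210]
    - [[75,-0.3,0],[0,0,0.25],210]
    - [[86.3,-0.3,20],[0,0,0.25],210]
    - [[86.3,-0.3,44],[0,0,0.25],210]
    - [[86.3,-0.3,44],[0,0,0.25],210]
    - [[86.3,-0.3,44],[0,0,0.25],210]
    - [[86.3,-0.3,44],[0,0,0.25],210]
    - [[86.3,-0.3,44],[0,0,0.25],210]

```text
clock: 15.4
position: [0.5228, 0.2031, 0.0873]
ee_rot: [179.9, -0.1, 45.8]
contact_force: [-0.6, -0.6, -1.7]
width: 0.0255
grip_force: 79.4
```

Run:
```python
from crank import *
w,o=look('w14');print(o['contact_force']);T,pr=tf(w,o);y=cv2.cvtColor(w['img'],cv2.COLOR_RGB2GRAY);p=o['position']
t=np.array([.4643,.1397])+R.from_euler('z',47.9,degrees=True).as_matrix()[:2,:2]@np.array([.0863,.0003]);print('target',t)
for v in range(280,352,3): print(v,' '.join('%3d'%a for a in y[v,276:360:2]))
```

```text
15.45 [0.5227 0.203  0.0872] [ 1.799e+02 -1.000e-01  4.580e+01] 0.025337553044594473
[-0.61832219  0.17308934 -2.07753332]
target [0.52193522 0.20393364]
280  88  89  88  79  72  72  77  79  81  81  82  81  81  82  81  81  82  81  82  82  82  81  82  82  82  81  82  81  81  82  84  87  88  91  92 101 112 103  71  53  58  62
283  87  88  87  74  72  75  78  82  82  84  83  83  85  86  87  87  88  88  87  87  88  87  87  86  88  91  92  91  92  93  92  92  92  93  91  95 113 111  67  57  32  32
286  90  90  88  72  89 116 119 124 124 125 125 124 125 124 126 126 126 126 126 127 126 127 126 126 126 126 126 126 127 127 127 128 127 127 111  95 110  84  76  71  54  54
289  80  77  77 105 116 125 130 132 131 131 131 132 131 131 132 131 131 133 131 131 132 132 133 132 132 132 132 131 132 132 132 131 132 131 130 125  92  92  92  79  68  57
292  85  74  95 115 130 132 131 131 132 131 131 132 128 131 132 132 132 131 132 132 132 131 132 132 131 132 132 131 132 133 132 133 132 131 132 129 111  65  83  85  84  84
295  84  44  34  99 119 128 127 118 117 120 128 119 118 118 123 129 131 131 131 129 12
[... 2481 characters left out ...]
  22  25  58
340  28  21  20  19  60  77  76  76  76  76  77  77  77  77  76  77  76  77  76  77  76  77  77  77  77  76  77  77  77  78  77  77  76  75  67  26  17  22  20  22  25  54
343  28  22  19  22 100  90  81  77  76  76  76  75  76  76  76  75  75  75  75  76  75  76  76  75  76  75  75  76  76  74  75  75  73  73  72  23  20  18  20  28  23  24
346  28  18  20  36 111 110 102 110 101  95  86  83  80  97 106 121 125 125 124 125 123 124 109 100  77  65  67  70  72  75  77  77  79  79  79  39  16  22  21  23  25  23
349  29  20  19  43 113 117 116 110 103 116 123 127 127 126 126 126 117 110  97  75  66  66  68  72  73  74  75  76  78  78  75  78  84  49  80  57  21  15  20  24  22  22
```

Call:
jog_arm:
  steps:
    - [[0,-1.2,3],[0,0,0],210]
    - [[0,-1.2,7],[0,0,0],210]
    - [[0,-1.2,10],[0,0,0],210]
    - [[0,-1.2,12],[0,0,0],210]
    - [[0,-1.2,13],[0,0,0],210]
    - [[0,-1.2,13],[0,0,0],210]

```text
clock: 16.05
position: [0.5211, 0.2038, 0.0727]
ee_rot: [-180.0, 0.0, 45.8]
contact_force: [1.0, 0.3, -1.8]
width: 0.0257
grip_force: 79.5
```

Call:
jog_arm:
  steps:
    - [[0,0,3],[0,0,0],210]
    - [[0,0,6],[0,0,0],210]
    - [[0,0,9],[0,0,0],210]
    - [[0,0,12],[0,0,0],210]
    - [[0,0,12],[0,0,0],210]

```text
clock: 16.55
position: [0.521, 0.2038, 0.0604]
ee_rot: [-180.0, 0.0, 45.8]
contact_force: [0.3, 0.1, -2.5]
width: 0.0257
grip_force: 79.5
```

Call:
jog_arm:
  steps:
    - [[0,0,2],[0,0,0],210]
    - [[0,0,4],[0,0,0],210]
    - [[0,0,5],[0,0,0],210]
    - [[0,0,5],[0,0,0],210]

```text
clock: 16.95
position: [0.5211, 0.2038, 0.0565]
ee_rot: [180.0, -0.0, 45.8]
contact_force: [-0.7, 0.3, 2.7]
width: 0.0255
grip_force: 80.0
```

The crank is home: TCP is at 0.0565, as predicted. I'll release and move to the handle.

Call:
jog_arm:
  steps:
    - [[0,0,0],[0,0,0],150]
    - [[0,0,0],[0,0,0],80]
    - [[0,0,0],[0,0,0],20]
    - [[0,0,0],[0,0,0],20]
    - [[0,0,-30],[0,0,0],20]
    - [[0,0,-65],[0,0,0],20]
    - [[0,0,-95],[0,0,0],20]
    - [[30,1,-95],[0,0,0],20]
    - [[41,1,-95],[0,0,0],20]
    - [[41,1,-95],[0,0,0],20]
    - [[41,1,-95],[0,0,0],20]
    - [[41,1,-95],[0,0,0],20]
    - [[41,1,-95],[0,0,0],20]

```text
clock: 18.25
position: [0.5494, 0.2318, 0.1503]
ee_rot: [-180.0, 0.1, 45.8]
contact_force: [-0.6, 0.4, -0.4]
width: 0.0785
grip_force: 0.0
```

Run:
```python
from crank import *
w,o=look('w15');print(o['contact_force']);T,pr=tf(w,o);y=cv2.cvtColor(w['img'],cv2.COLOR_RGB2GRAY);p=o['position']
c=np.array([.5211,.2038])+R.from_euler('z',45.8,degrees=True).as_matrix()[:2,:2]@np.array([.0009,-.001])
h=c+.04*np.array([np.cos(np.radians(45.8)),np.sin(np.radians(45.8))]);print('centre',c,'handle',h)
u,v=pr([*h,.12]);print('pred grip top',u,v)
m=((y>150)).astype(np.uint8);r=y[int(v)-30:int(v)+31,int(u)-30:int(u)+31]
for i in range(0,61,4): print(int(v)-30+i,' '.join('%3d'%a for a in r[i,::3]))
u,v=map(int,pr([*c,.086]));print('eye',u,v)
for dv in range(-30,31,5): print(v+dv,' '.join('%3d'%a for a in y[v+dv,u-30:u+31:3]))
```

```text
18.3 [0.5497 0.232  0.1505] [-1.80e+02  1.00e-01  4.58e+01] 0.07865229868526916
[-0.46151481  0.41807599 -0.25246105]
centre [0.52244436 0.20374805] handle [0.55033096 0.23242448]
pred grip top 312.98406735958616 266.1607676229186
236 173 173 173 172 170 170  92  59  14  17  22  20  18  65 111  84  85  78  77  99 106
240 174 172 173 173 172 157  27  18  16  18  17  21  20  22  26  72  63  64  68  77  98
244 168 156 122  72  57  53  16  19  19  18  17  19  22  22  21  63  66  65  65  74  88
248  59  62  66  68  61  40  20  17  18  20  21  18  20  22  20  33  66  71  80  89  80
252  64  59  62  68  58  18  19  22  26  29  28  28  25  22  22  27  93  95  88 100 102
256  58  59  58  74  79  18  20  28  27  27  28  29  28  30  25  21  92 107 112 111 103
260  58  59  58  58  55  23  28  28  50 113 122 112  38  28  27  22  99  49  50 104 102
264  62  66  70  73  72  24  26  38 125 127 127 126 123  29  28  29 113  85  94 111 101
268  77  91  78  79  85  50  26  42 127 128 128 129 125  30  25  53 111 113 112 115 122
272 124 130 130  94  84  72  27  26  71 129 130 124  49  26  29 110 115 106 1
[... 994 characters left out ...]
  75  88  86  89 124 126 126  68  95 118 116 112 110  96 123 126 126 117 114 112  91
304  83  85  86  89 127 127 127  69  96 128 125 125 123  92 125 127 126 116 115 103  80
309 115  76  86  86 124 127 127  77  96 125 124 126 129  88 124 127 127  89  68  70  73
314 116  97  75  55 119 126 126 121 121 120 120 122 121 121 125 126 126 111 113 115 117
319 116  99  66  66 100 128 129 129 129 130 130 130 129 130 130 129 121 116 115 116 116
324 117 115  70  77  87  98 105 110 114 116 115 116 116 115 115 115 115 116 115 116 115
329 115 114 102 116 116 116 117 118 117 116 115 116 114 115 115 115 115 115 116 115 116
334 116 116 102 113 115 115 116 115 115 115 115 114 113 113 117 115 115 116 112 100  86
```

The grip is exactly where predicted, and the shaft top shows inside the eye. I'll lower onto the handle and close.

Call:
jog_arm:
  steps:
    - [[0.7,0,30],[0,0,0],20]
    - [[0.7,0,60],[0,0,0],20]
    - [[0.7,0,76],[0,0,0],20]
    - [[0.7,0,76],[0,0,0],100]
    - [[0.7,0,76],[0,0,0],180]
    - [[0.7,0,76],[0,0,0],235]
    - [[0.7,0,76],[0,0,0],235]
    - [[0.7,0,76],[0,0,0],235]
    - [[0.7,0,76],[0,0,0],235]
  force: 60

```text
clock: 19.2
position: [0.5519, 0.2335, 0.0763]
ee_rot: [179.9, -0.2, 45.8]
contact_force: [-0.7, 0.9, 4.8]
width: 0.0183
grip_force: 58.6
```

Call:
jog_arm:
  steps:
    - [[-1.4,10.4,0],[0,0,0],235]
    - [[-5.4,20,0],[0,0,0],235]
    - [[-11.7,28.3,0],[0,0,0],235]
    - [[-20,34.6,0],[0,0,0],235]
    - [[-29.6,38.6,0],[0,0,0],235]
    - [[-40,40,0],[0,0,0],235]
    - [[-40,40,0],[0,0,0],235]

```text
clock: 19.9
position: [0.5524, 0.177, 0.0764]
ee_rot: [180.0, -0.2, 45.8]
contact_force: [-0.1, 2.5, 5.5]
width: 0.0183
grip_force: 59.1
```

Call:
jog_arm:
  steps:
    - [[-10.4,-1.4,0],[0,0,0],235]
    - [[-20,-5.4,0],[0,0,0],235]
    - [[-28.3,-11.7,0],[0,0,0],235]
    - [[-34.6,-20,0],[0,0,0],235]
    - [[-38.6,-29.6,0],[0,0,0],235]
    - [[-40,-40,0],[0,0,0],235]
    - [[-38.6,-50.4,0],[0,0,0],235]
    - [[-34.6,-60,0],[0,0,0],235]
    - [[-28.3,-68.3,0],[0,0,0],235]
    - [[-28.3,-68.3,0],[0,0,0],235]

```text
clock: 20.9
position: [0.483, 0.2031, 0.0765]
ee_rot: [179.8, 0.0, 46.0]
contact_force: [-1.2, -1.2, 11.2]
width: 0.0177
grip_force: 59.5
```

Call:
jog_arm:
  steps:
    - [[8.3,-6.3,0],[0,0,0],235]
    - [[17.9,-10.3,0],[0,0,0],235]
    - [[28.3,-11.7,0],[0,0,0],235]
    - [[38.7,-10.3,0],[0,0,0],235]
    - [[48.3,-6.3,0],[0,0,0],235]
    - [[56.6,0,0],[0,0,0],235]
    - [[62.9,8.3,0],[0,0,0],235]
    - [[66.9,17.9,0],[0,0,0],235]
    - [[68.3,28.3,0],[0,0,0],235]
    - [[66.9,38.7,0],[0,0,0],235]
    - [[62.9,48.3,0],[0,0,0],235]
    - [[56.6,56.6,0],[0,0,0],235]
    - [[48.3,62.9,0],[0,0,0],235]
    - [[38.7,66.9,0],[0,0,0],235]
    - [[28.3,68.3,0],[0,0,0],235]
    - [[28.3,68.3,0],[0,0,0],235]

```text
clock: 22.5
position: [0.5515, 0.1762, 0.0763]
ee_rot: [180.0, -0.1, 45.8]
contact_force: [0.2, 1.3, 8.1]
width: 0.0177
grip_force: 59.2
```

Call:
jog_arm:
  steps:
    - [[-10.4,-1.4,0],[0,0,0],235]
    - [[-20,-5.4,0],[0,0,0],235]
    - [[-28.3,-11.7,0],[0,0,0],235]
    - [[-34.6,-20,0],[0,0,0],235]
    - [[-38.6,-29.6,0],[0,0,0],235]
    - [[-40,-40,0],[0,0,0],235]
    - [[-38.6,-50.4,0],[0,0,0],235]
    - [[-34.6,-60,0],[0,0,0],235]
    - [[-28.3,-68.3,0],[0,0,0],235]
    - [[-28.3,-68.3,0],[0,0,0],235]

```text
clock: 23.5
position: [0.483, 0.2031, 0.0765]
ee_rot: [179.8, 0.0, 46.0]
contact_force: [-0.7, -1.4, 11.0]
width: 0.0177
grip_force: 59.5
```

Run:
```python
from crank import *
w,o=look('w16');print(o['contact_force'],o['ft_torque']);T,pr=tf(w,o);y=cv2.cvtColor(w['img'],cv2.COLOR_RGB2GRAY)
t=snap('top')
yt=cv2.cvtColor(t['img'],cv2.COLOR_RGB2GRAY)
K=np.array([[t['fx'],0,t['cx']],[0,t['fy'],t['cy']],[0,0,1.]])
a=np.radians(64.6);c=np.array([.5224,.2037])
ey=np.array([np.cos(a),np.sin(a)])
# profile along vise y through x=+27mm (way side/plate), z=.035..05
ex=np.array([np.sin(a),-np.cos(a)])
for xo in(-.027,0,.027):
  P=[];ys=np.arange(-.09,.0,.002)
  for q in ys: P.append([*(c+(q-.045)*ey+xo*ex),.045])
  uv=cv2.projectPoints(np.array(P),np.array(t['rvec'],float),np.array(t['tvec'],float),K,None)[0].reshape(-1,2).astype(np.float32)
  v=cv2.remap(yt.astype(np.float32),uv[None],None,1)[0];print(xo,' '.join('%d:%d'%(round(q*1000),k) for q,k in zip(ys,v)))
```

```text
23.55 [0.483  0.2031 0.0765] [179.9  -0.   45.9] 0.01782599090471978
[-1.75909533 -0.31824808 11.25128692] [-0.25922698 -0.15126755 -0.02094401]
-0.027 -90:112 -88:116 -86:120 -84:120 -82:120 -80:123 -78:126 -76:130 -74:130 -72:133 -70:135 -68:136 -66:137 -64:137 -62:139 -60:142 -58:141 -56:145 -54:147 -52:147 -50:150 -48:149 -46:149 -44:153 -42:155 -40:152 -38:155 -36:157 -34:160 -32:159 -30:159 -28:160 -26:163 -24:162 -22:163 -20:164 -18:164 -16:164 -14:170 -12:168 -10:171 -8:170 -6:171 -4:173 -2:173
0 -90:144 -88:144 -86:145 -84:148 -82:149 -80:153 -78:150 -76:149 -74:154 -72:153 -70:153 -68:157 -66:158 -64:159 -62:159 -60:160 -58:160 -56:161 -54:162 -52:164 -50:165 -48:169 -46:169 -44:167 -42:168 -40:168 -38:172 -36:171 -34:171 -32:174 -30:170 -28:171 -26:171 -24:173 -22:173 -20:175 -18:176 -16:178 -14:175 -12:178 -10:179 -8:177 -6:177 -4:178 -2:177
0.027 -90:160 -88:163 -86:162 -84:162 -82:164 -80:164 -78:166 -76:168 -74:171 -72:171 -70:170 -68:170 -66:173 -64:172 -62:171 -60:171 -58:173 -56:171 -54:173 -52:178 -50:175 -48:175 -46:176 -44:178 -42:177 -40:180 -38:179 -36:177 -34:178 -32:179 -30:179 -28:182 -26:178 -24:178 -22:177 -20:176 -18:177 -16:176 -14:175 -12:174 -10:176 -8:174 -6:171 -4:171 -2:169
```

Call:
jog_arm:
  steps:
    - [[8.3,-6.3,0],[0,0,0],235]
    - [[17.9,-10.3,0],[0,0,0],235]
    - [[28.3,-11.7,0],[0,0,0],235]
    - [[38.7,-10.3,0],[0,0,0],235]
    - [[48.3,-6.3,0],[0,0,0],235]
    - [[56.6,0,0],[0,0,0],235]
    - [[56.6,0,0],[0,0,0],235]

```text
clock: 24.3
position: [0.5223, 0.2452, 0.0764]
ee_rot: [-179.9, -0.1, 45.8]
contact_force: [-2.6, 3.6, 12.2]
width: 0.0181
grip_force: 59.5
```

Call:
jog_arm:
  steps:
    - [[6.3,8.3,0],[0,0,0],235]
    - [[10.3,17.9,0],[0,0,0],235]
    - [[11.7,28.3,0],[0,0,0],235]
    - [[11.7,28.3,0],[0,0,0],235]

```text
clock: 24.7
position: [0.5515, 0.2338, 0.0763]
ee_rot: [-180.0, -0.2, 45.8]
contact_force: [0.5, 4.1, 9.2]
width: 0.0179
grip_force: 59.4
```

```bash
cat > prof.py <<'E'
from crank import *
def prof(t,z,xo,y0=-.085,y1=.03,st=.0025):
    yt=cv2.cvtColor(t['img'],cv2.COLOR_RGB2GRAY);K=np.array([[t['fx'],0,t['cx']],[0,t['fy'],t['cy']],[0,0,1.]])
    a=np.radians(64.6);c=np.array([.5224,.2037]);ey=np.array([np.cos(a),np.sin(a)]);ex=np.array([np.sin(a),-np.cos(a)])
    ys=np.arange(y0,y1,st);P=np.array([[*(c+(q-.045)*ey+xo*ex),z] for q in ys])
    uv=cv2.projectPoints(P,np.array(t['rvec'],float),np.array(t['tvec'],float),K,None)[0].reshape(-1,2).astype(np.float32)
    v=cv2.remap(yt.astype(np.float32),uv[None],None,1)[0];return ' '.join('%g:%d'%(q*1000,k) for q,k in zip(ys,v))
E
python3 - <<'E'
from prof import *
t0=pickle.load(open('S0.pkl','rb'))['scene'];t=snap('scene','s2.png')
for x in(-.025,.02):
  print('before',x,prof(t0,.05,x));print('now',x,prof(t,.05,x))
print('plate now',prof(t,.032,-.028))
E
```

```text
before -0.025 -85:121 -82.5:122 -80:120 -77.5:121 -75:116 -72.5:116 -70:125 -67.5:133 -65:134 -62.5:133 -60:135 -57.5:133 -55:133 -52.5:133 -50:132 -47.5:116 -45:90 -42.5:79 -40:83 -37.5:88 -35:86 -32.5:88 -30:88 -27.5:88 -25:88 -22.5:87 -20:86 -17.5:85 -15:86 -12.5:108 -10:127 -7.5:124 -5:121 -2.5:120 6.93889e-14:121 2.5:122 5:123 7.5:123 10:121 12.5:108 15:86 17.5:78 20:75 22.5:79 25:92 27.5:88
now -0.025 -85:136 -82.5:136 -80:135 -77.5:136 -75:126 -72.5:126 -70:128 -67.5:104 -65:93 -62.5:93 -60:93 -57.5:94 -55:92 -52.5:93 -50:92 -47.5:88 -45:86 -42.5:89 -40:88 -37.5:86 -35:85 -32.5:86 -30:85 -27.5:84 -25:126 -22.5:136 -20:127 -17.5:132 -15:137 -12.5:137 -10:139 -7.5:139 -5:138 -2.5:126 6.93889e-14:101 2.5:82 5:76 7.5:75 10:76 12.5:75 15:75 17.5:75 20:78 22.5:83 25:97 27.5:98
before 0.02 -85:132 -82.5:130 -80:131 -77.5:131 -75:126 -72.5:147 -70:158 -67.5:146 -65:145 -62.5:138 -60:149 -57.5:141 -55:140 -52.5:140 -50:134 -47.5:134 -45:128 -42.5:100 -40:94 -37.5:92 -35:87 -32.5:89 -30:90 -27.5:90 -25:88 -22.5:87 -20:86 -17.5:86 -15:87 -12.5:102 -10:128 -7.5:123 -5:123 -2.5:123 6.93889
[... 175 characters left out ...]
 -62.5:69 -60:107 -57.5:106 -55:85 -52.5:88 -50:118 -47.5:151 -45:159 -42.5:153 -40:149 -37.5:148 -35:146 -32.5:151 -30:149 -27.5:154 -25:159 -22.5:148 -20:129 -17.5:136 -15:139 -12.5:139 -10:139 -7.5:139 -5:138 -2.5:130 6.93889e-14:104 2.5:81 5:74 7.5:74 10:75 12.5:75 15:74 17.5:73 20:77 22.5:83 25:95 27.5:89
plate now -85:54 -82.5:67 -80:78 -77.5:79 -75:78 -72.5:90 -70:116 -67.5:131 -65:137 -62.5:135 -60:135 -57.5:137 -55:121 -52.5:137 -50:143 -47.5:76 -45:22 -42.5:23 -40:19 -37.5:42 -35:47 -32.5:51 -30:64 -27.5:65 -25:67 -22.5:84 -20:88 -17.5:89 -15:87 -12.5:85 -10:85 -7.5:84 -5:92 -2.5:117 6.93889e-14:143 2.5:135 5:130 7.5:132 10:133 12.5:134 15:133 17.5:130 20:135 22.5:111 25:85 27.5:76
```

By the scene camera the jaw travelled about 14 mm and then stopped, while 720 degrees is 16 mm of winding, so the die is already clamped. I'll wind 35 degrees more, well short of the end stop, then release and lift.

Call:
jog_arm:
  steps:
    - [[-1.4,10.4,0],[0,0,0],235]
    - [[-5.4,20,0],[0,0,0],235]
    - [[-7.2,23,0],[0,0,0],235]
    - [[-7.2,23,0],[0,0,0],235]
    - [[-7.2,23,0],[0,0,0],235]

```text
clock: 25.25
position: [0.5628, 0.2128, 0.0763]
ee_rot: [-180.0, -0.2, 45.8]
contact_force: [1.0, 3.9, 7.2]
width: 0.018
grip_force: 59.3
```

Call:
jog_arm:
  steps:
    - [[0,0,0],[0,0,0],180]
    - [[0,0,0],[0,0,0],100]
    - [[0,0,0],[0,0,0],20]
    - [[0,0,0],[0,0,0],0]
    - [[0,0,-20],[0,0,0],0]
    - [[0,0,-60],[0,0,0],0]
    - [[0,0,-110],[0,0,0],0]
    - [[-30,0,-150],[0,0,0],0]
    - [[-80,0,-150],[0,0,0],0]
    - [[-120,0,-150],[0,0,0],0]
    - [[-120,0,-150],[0,0,0],0]
    - [[-120,0,-150],[0,0,0],0]
    - [[-120,0,-150],[0,0,0],0]
    - [[-120,0,-150],[0,0,0],0]

```text
clock: 26.65
position: [0.4796, 0.1263, 0.2245]
ee_rot: [-180.0, -0.0, 45.9]
contact_force: [-0.1, 0.5, -0.4]
width: 0.0856
grip_force: 0.0
```

Run:
```python
from prof import *
w,o=look('w17');print(o['contact_force']);T,pr=tf(w,o);t=snap('scene')
y=cv2.cvtColor(w['img'],cv2.COLOR_RGB2GRAY)
for x in(-.025,.02): print('now',x,prof(t,.05,x,-.075,.008))
c=np.array([.5224,.2037])
d=np.radians(45.8-755);h=c+.04*np.array([np.cos(d),np.sin(d)]);print('eye',pr([*c,.086]),'grip pred',pr([*h,.12]))
u,v=map(int,pr([*h,.12]))
for dv in range(-20,21,4): print(v+dv,' '.join('%3d'%a for a in y[v+dv,u-24:u+25:3]))
u,v=map(int,pr([*c,.086]))
for dv in range(-20,21,4): print(v+dv,' '.join('%3d'%a for a in y[v+dv,u-24:u+25:3]))
for n,P in dict(bottle=[.573,.534,.0],tape=[.575,.053,.056]).items(): print(n,pr(P))
```

```text
26.7 [0.4795 0.1263 0.2245] [-180.     0.    45.9] 0.08551921977242335
[ 0.34101777  0.18004969 -0.36155154]
now -0.025 -75:131 -72.5:129 -70:132 -67.5:108 -65:97 -62.5:97 -60:99 -57.5:98 -55:94 -52.5:95 -50:94 -47.5:90 -45:90 -42.5:92 -40:90 -37.5:89 -35:87 -32.5:84 -30:86 -27.5:90 -25:129 -22.5:140 -20:132 -17.5:137 -15:141 -12.5:142 -10:142 -7.5:143 -5:142 -2.5:131 6.93889e-14:105 2.5:84 5:79 7.5:78
now 0.02 -75:130 -72.5:150 -70:143 -67.5:63 -65:50 -62.5:73 -60:110 -57.5:111 -55:87 -52.5:91 -50:122 -47.5:155 -45:164 -42.5:157 -40:154 -37.5:151 -35:151 -32.5:153 -30:155 -27.5:159 -25:163 -22.5:153 -20:134 -17.5:138 -15:142 -12.5:143 -10:143 -7.5:143 -5:143 -2.5:134 6.93889e-14:107 2.5:85 5:78 7.5:77
eye (np.float64(284.1178323102023), np.float64(120.06762027268522)) grip pred (np.float64(312.6869061645732), np.float64(72.74237668672669))
52 188 186 184 187 188 188 149 126 124  33  35  36  43  47  59 166 169
56 188 188 188 186 189 190 182 126 125 114  27  37  40  48  44 102 165
60 189 188 188 188 187 191 187 101  60  79  54  29  40  40  46  42 153
64 189 189 189 190 187 132  38  40
[... 767 characters left out ...]
09 140 145 140 100 118  90 109 144 147 148 146 136 130
116 132  97 106 138 144 139  78 144 146 142 138 102 105 144 146 141 129
120  99 100 141 143 138  86 126 142 141 139 125  79 136 145 144 106 132
124  97  97 144 146 145 136  73  96 139 143 101 135 147 144 110 129 130
128  88  97  99 126 145 146 144 138  96  79 120 143 140 114 127 129 119
132  82  99  97  98 100 124 145 146 144 141 141 140 119 121 128 125 126
136  78  91  97  97  99  98  99 122 144 146 144 125 121 129 125 129 130
140  73  82  95  96  94  96  99  98 100 107 116 128 122 101  87  74  80
bottle (np.float64(133.61314573372215), np.float64(-75.74752722996317))
tape (np.float64(440.35602778745977), np.float64(202.66684920617143))
```

```bash
python3 -c "
from workcell import *
print(finish_job())"
```

```text
the job is handed in; nothing more can be done
None
```

The die stands between the vise jaws and is clamped, with the crank home on the shaft, wound about 2.1 turns clockwise and let go. I handed the job in at about 27 s. The jaw did not move over the last 35° of winding, and nothing I did came near the four bystanders, though I did not check them again at the end.

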